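# Turn round the pair of instrument cassettes and load the steriliser

### The arm

A 6-joint arm with a two-finger parallel gripper is mounted at the origin on the work surface. World frame = base frame: x ahead of the robot, y to its left, z up, the work surface at z = 0. Lengths are in m, angles in degrees, forces in N, time in s.
With the tool pointing down it reaches from about 0.35 to 0.925 m from the base axis. Payload 6.4 kg.
Tool frame: the origin (TCP) lies between the finger pads; the fingertips stand arm.tips_ahead ahead of it and the grasp point (between the pads) lies 8 mm behind it (arm.tips_ahead is the distance from the TCP to the fingertips, in m); y points along the fingers, x is the direction in which the jaws open and shut, and the axes are right-handed (so a half turn about y gives the same grasp; the last joint's range is limited). The gripper opens to 94 mm and grips with 3 to 60 N. Pads are 16 mm wide; open, the fingers measure 119 mm over their backs; the gripper's body (75 mm by 177 mm) begins 78 mm behind the grasp point.
Start: joints at [-87.21, 14.043, 89.255, -0, 76.702, -9.975], TCP at [0.144, -0.634, 0.216] pointing down, gripper open.
Joint ranges: [-179.41, 179.41], [-58.25, 129.5], [7.25, 145.43], [-54.29, 234.29], [11.92, 165.04], [-157.13, 157.13]. Speed limits (degrees/s): [147.25, 147.25, 180, 180, 180, 180].

### API

Orientations are given as [roll, pitch, yaw] about the fixed x, y, z axes, in that order (R = Rz(yaw) Ry(pitch) Rx(roll)).
In Python, from bench import arm gives the robot as it stands. The module is installed in compiled form; this text tells all that it offers.
- The arm moves only by the tool step_arm, never from a script. Its argument "moves" is a list of rows, each an object of numbers: "claw": the finger opening in mm, from 0 to 94; "tx", "ty", "tz": the shift along the world's x, y, z in mm; "roll": the turn about the world's z in degrees. In form: [{"claw": .., "tx": .., "ty": .., "tz": .., "roll": ..}, ...]. A call has 1 to 12 rows; each row shifts and turns the commanded pose from where the row before left it; what a row does not reach is not made up. A row lasts 1/8 s, in which the tool goes at most 62.5 mm and 10.7 degrees, less where a joint would pass 70% of its speed; a pose out of reach is approached as far as the arm can. A call is refused whole if a number of a shift passes 62.5 or a number of a turn 10.7, either way. A call with a gripper value outside its range is refused whole. The fingers move at their own pace and stop on an object; "force" is the grip in N (left out, the last holds). Time passes only in rows, so rows that do not move let the fingers close. It gives the time, the measured TCP pose, the force and the opening at its end, in the units of the state.
- arm.state(): the state, without advancing time (a new reading comes with each control period).
- arm.capture(name): name is "scene" or "side" or "wrist"; returns the picture (420x560x3 uint8, red, green, blue); there is no depth.
- arm.get_calibration(name): a dict with "camera_matrix" (3x3 intrinsics, pixels), "xyz" and "rotation" of the camera in the world; the wrist camera has in their place "hand_eye" (4x4, takes a point from camera to tool coordinates, whose origin is the TCP and whose axes are the tool frame's). Camera axes: x right, y down, z forward; pixel columns grow to the right and rows downward; lengths in m; the calibration is good to about 2 mm. A picture is of the moment at which its call begins: read the wrist's pose just before it. get_calibration takes no time and is no camera call.
- arm.finish_job(): hands the job in, once; it reports no verdict.
The state is a dict: "clock": time; "joint_positions": joint angles; "joint_vel": joint speeds; "effort": joint torques, N m; "eef_pos": TCP position; "tcp_rot": TCP orientation; "force": force on the tool from outside, world axes, zero at the start; "ft_torque": the same for the moment, N m; "finger_gap": finger opening in m.
Only numpy, scipy, OpenCV 4.12 (cv2) and the standard library are available. Lean on these libraries where they do the work, as an engineer would, in place of code of your own. Each camera call takes 0.05 s, during which the arm holds its last target.

### The job

The two slim instrument cassettes were put into the drying bay the wrong way round, grips first. Draw both out together in one grasp by their noses, set them down flat and side by side on the open counter, clear of the bay and the slot, and let go. Then, with their noses free, slide both nose first into the steriliser's slot and press each one fully home, until the seal plate inside is against its stop; leave everything else on the counter where it stands.

Things in the scene. Friction and masses are not known exactly. Their poses are not given: they have to be found in the camera images.
- cassette_a_mid (a point): One of two identical slim cassettes: flat bar 180 mm long, 24 wide, 30 high, 0.16 kg. Point at its centre, 15 mm above its underside; own y runs along the bar, nose at -y, z up. Along y: brass spout 8 mm thick -90 to -80, steel body -80 to +35, black ribbed grip (same section) +35 to +90. They start side by side 1 mm apart, flat in the drying bay, noses out
- cassette_a_nose (a point): Tip of that cassette's spout, 90 mm along its own -y from its centre; same axes
- cassette_b_mid (a point): The other of two identical slim cassettes: flat bar 180 mm long, 24 wide, 30 high, 0.16 kg. Point at its centre, 15 mm above its underside; own y runs along the bar, nose at -y, z up. Along y: brass spout 8 mm thick -90 to -80, steel body -80 to +35, black ribbed grip (same section) +35 to +90. Either may start up to 10 mm farther out than the other
- cassette_b_nose (a point): Tip of that cassette's spout, 90 mm along its own -y from its centre; same axes
- rack: Low fixed drying bay, 130 mm deep (own y, -65 to +65), 86 wide, 62 high; closed at sides and back, barred on top, open only at the front, which looks along its own -y. Origin: middle of its underside. Inner floor 12 mm above the counter, passage 56 wide, 44 high. The cassettes' noses stick out 70 mm, give or take 5; their grips are inside
- steriliser: White fixed bench steriliser. Origin on the counter, middle of the slot mouth; own x into the slot, z up. Slot: floor is the counter itself, 53 mm wide, 38 high, flared at the mouth to about 62. Deck over it 58 high, 153 wide, 170 deep; behind it 115 high, 206 wide. Fully home, spout tips are 125 mm past the mouth (cassette centres at x = +35); the 55 mm grips stay outside
- seal (a joint): Travel (m) of the rubber seal plate in the slot that the spouts push back: 0 = forward, face 105 mm past the mouth; 0.020 = at its hard stop, face 125 mm past it. Starts at 0 to 0.006, resists with about 4 N, stays where left. Sliding both cassettes against it takes 7 to 9 N in all, with a knock as they meet it; the force climbs steeply at the stop
- seal_pin (a point): Top of a steel pin 8 mm thick, fixed to the seal plate, rising through the deck to 74 mm above the counter; it shows the plate's travel and stands at the dark cross line on the deck when the plate is at its stop
- vial: bystander, leave alone: small glass vial, 28 mm across, 55 tall. Origin at its underside
- jar: bystander, leave alone: squat amber jar, 60 mm across, 80 tall. Origin at its underside
- dish: bystander, leave alone: round steel dish, 100 mm across, 38 tall. Origin at its underside
- tape: bystander, leave alone: flat roll of paper tape, 52 mm across, 18 tall. Origin at its underside
- flask: bystander, leave alone: white plastic bottle, 64 mm across, 170 tall. Origin at its underside
- carton: bystander, leave alone: small cardboard pack, 50 x 95 x 32 mm. Origin at its underside
- brush: bystander, leave alone: cleaning brush lying on the counter; origin near its middle
Things that resemble listed ones, but are neither listed nor needed, are in the scene too. What is shaped like the rack but yellow is not meant.

How it is judged:
By the outcome, as a careful person would: the job done as asked, in the order asked, and still so for the second after the job is handed in, with the robot touching nothing.
It also fails if it takes over 67 s, if anything falls off the work surface, if the arm or the gripper's body presses on something with over 40 N, if the wrist force passes 120 N, or if a joint passes its speed limit or range.

## Working session

There is one attempt and no reset: what is moved stays moved. The work goes in short steps, Python scripts to look and compute and a tool call to move; the robot and the scene stay as the last step left them, time stands still between calls to the robot, and variables do not carry over. Pictures are saved under pics/ and viewed, and the job is handed in when it is done.

Besides the shell and the picture viewer there is one more tool, called after "Call:" by a JSON object that holds its "op" and its "data", one argument or row to a line. step_arm: Moves the arm, as the interface text tells. Its arguments: {"type":"object","properties":{"moves":{"type":"array","items":{"type":"object","properties":{"claw":{"type":"number"},"tx":{"type":"number"},"ty":{"type":"number"},"tz":{"type":"number"},"roll":{"type":"number"}}}},"force":{"type":"number"}},"required":["moves"]}

```bash
mkdir -p pics
python3 - <<'E'
from bench import arm
import cv2,json
print(arm.state()); print(arm.tips_ahead)
for n in ["scene","side","wrist"]:
    print(n,arm.get_calibration(n))
    cv2.imwrite(f"pics/{n}0.png",arm.capture(n)[:,:,::-1])
E
```

```text
{'clock': 0.0, 'joint_positions': array([-8.72081836e+01,  1.40848439e+01,  8.93240964e+01, -1.19292275e-03,
        7.67006358e+01, -9.97527372e+00]), 'joint_vel': array([ 0.04114867, -0.10242549,  0.09234392, -0.00035107, -0.01224252,
       -0.04885214]), 'effort': array([ 2.37054235e-03, -4.15837526e+01, -3.14600158e+01,  6.86678546e-02,
        3.32975748e-02, -1.44682194e-04]), 'eef_pos': array([ 0.14361349, -0.63334666,  0.21534489]), 'tcp_rot': array([-89.98216171,   0.10812066, -77.23261748]), 'force': array([-0.11960738,  0.70003064,  0.26506816]), 'ft_torque': array([-0.03886488, -0.03685164,  0.00706431]), 'finger_gap': 0.09385331157225775}
0.011
scene {'camera_matrix': array([[436.62750757,   0.        , 280.18650812],
       [  0.        , 436.62750757, 208.97299018],
       [  0.        ,   0.        ,   1.        ]]), 'xyz': array([1.17684987, 0.29385117, 0.98159208]), 'rotation': array([-1.41226551e+02,  1.35996341e-01,  1.15707347e+02])}
side {'camera_matrix': array([[400.92734107,   0.        , 273.37142775],
       [  0.        , 400.92734107, 211.02264083],
       [  0.        ,   0.        ,   1.        ]]), 'xyz': array([0.29880317, 0.74145377, 0.66557697]), 'rotation': array([-127.30125902,   -0.2940465 , -160.06751104])}
wrist {'camera_matrix': array([[343.6174674 ,   0.        , 277.56615813],
       [  0.        , 343.6174674 , 211.50108178],
       [  0.        ,   0.        ,   1.        ]]), 'hand_eye': array([[ 9.99999932e-01,  2.28603118e-04, -2.90119184e-04,
         1.22879625e-04],
       [ 3.40327172e-04, -2.65002535e-01,  9.64247655e-01,
        -1.66647922e-01],
       [ 1.43547701e-04, -9.64247688e-01, -2.65002595e-01,
         7.67122451e-02],
       [ 0.00000000e+00,  0.00000000e+00,  0.00000000e+00,
         1.00000000e+00]])}
```

View pics/scene0.png

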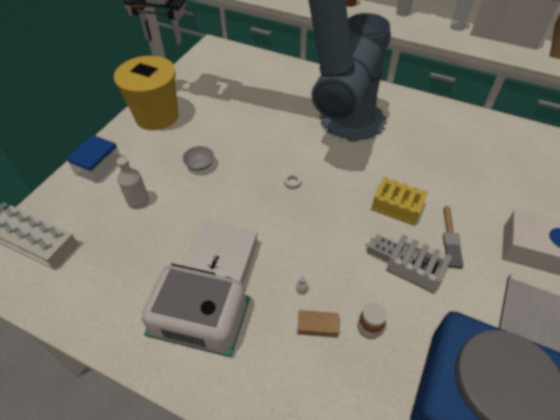

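View pics/side0.png

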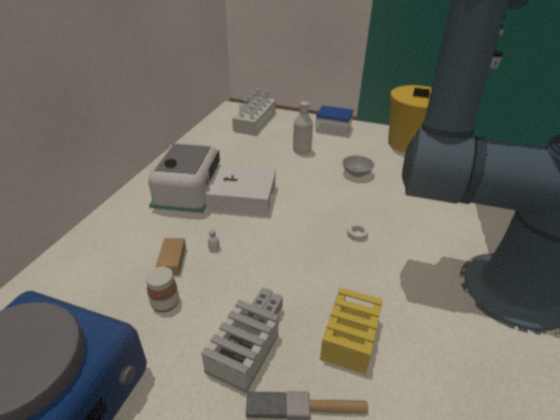

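View pics/wrist0.png

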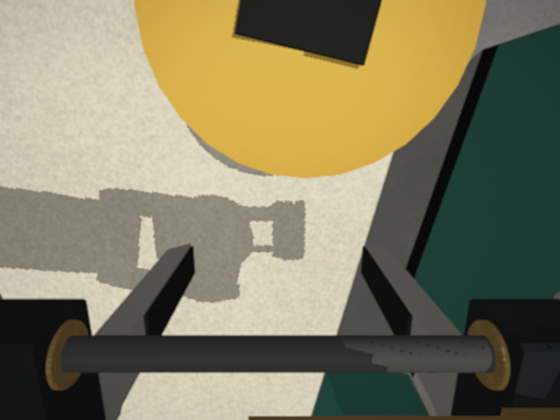

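```bash
cat > h.py <<'E'
import numpy as np,cv2
from scipy.spatial.transform import Rotation as R
from bench import arm
def cam(n,st=None):
    c=arm.get_calibration(n);K=c["camera_matrix"]
    if n=="wrist":
        T=np.eye(4);T[:3,:3]=R.from_euler("xyz",st["tcp_rot"],degrees=True).as_matrix();T[:3,3]=st["eef_pos"]
        T=T@c["hand_eye"];return K,T[:3,:3],T[:3,3]
    return K,R.from_euler("xyz",c["rotation"],degrees=True).as_matrix(),np.array(c["xyz"])
def ray(C,uv,z):
    K,Rm,t=C;d=Rm@np.linalg.inv(K)@np.array([uv[0],uv[1],1.]);return t+d*(z-t[2])/d[2]
def proj(C,P):
    K,Rm,t=C;p=(np.atleast_2d(P)-t)@Rm;q=p@K.T;return q[:,:2]/q[:,2:]
def tri(obs):
    A=[];b=[]
    for C,uv in obs:
        K,Rm,t=C;d=Rm@np.linalg.inv(K)@np.array([uv[0],uv[1],1.]);d/=np.linalg.norm(d);M=np.eye(3)-np.outer(d,d);A.append(M);b.append(M@t)
    return np.linalg.lstsq(np.vstack(A),np.hstack(b),rcond=None)[0]
def crop(src,dst,x0,y0,x1,y1,s):
    im=cv2.imread(src)[y0:y1,x0:x1];im=cv2.resize(im,None,fx=s,fy=s,interpolation=cv2.INTER_CUBIC);cv2.imwrite(dst,im)
E
python3 - <<'E'
from h import *
crop("pics/scene0.png","pics/c1.png",360,225,460,295,8)
crop("pics/side0.png","pics/c2.png",195,280,295,390,5)
crop("pics/scene0.png","pics/c3.png",140,215,260,305,6)
crop("pics/side0.png","pics/c4.png",145,140,285,220,5)
S=cam("scene");D=cam("side")
for n,uv in dict(rack=(420,262),nose=(372,250),yellow=(400,205),vial=(302,290),jar=(372,330),tape=(292,182),dish=(199,165),flask=(135,200),carton=(318,323),mouthL=(185,268),mouthR=(245,290),bin=(155,120)).items(): print(n,ray(S,uv,0).round(3))
E
```

```text
rack [0.47  0.358 0.   ]
nose [0.488 0.233 0.   ]
yellow [0.304 0.257 0.   ]
vial [0.679 0.112 0.   ]
jar [0.704 0.304 0.   ]
tape [ 0.357 -0.063 -0.   ]
dish [ 0.418 -0.357  0.   ]
flask [ 0.621 -0.449  0.   ]
carton [0.743 0.182 0.   ]
mouthL [ 0.752 -0.188  0.   ]
mouthR [ 0.741 -0.017  0.   ]
bin [ 0.299 -0.611  0.   ]
```

View pics/c1.png

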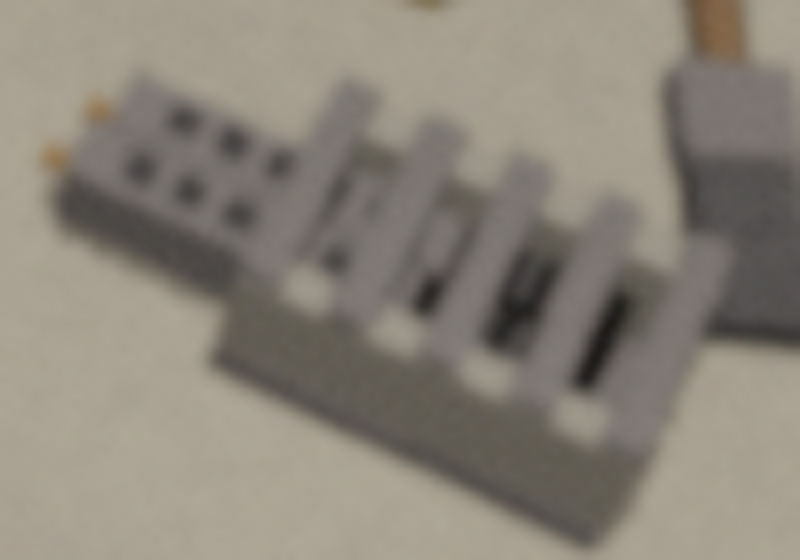

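View pics/c2.png

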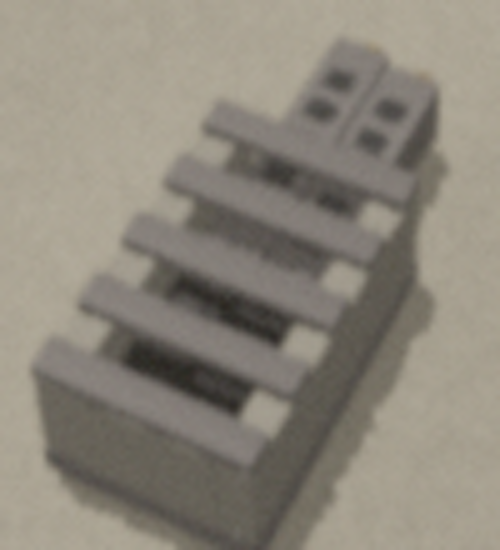

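View pics/c3.png

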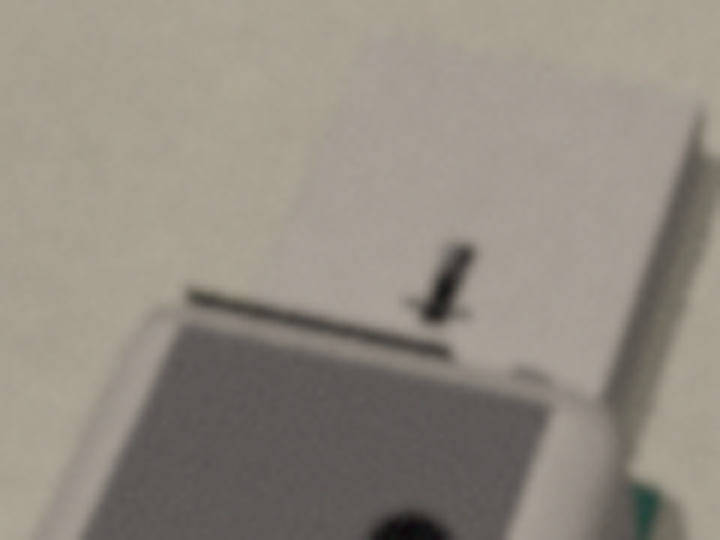

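View pics/c4.png

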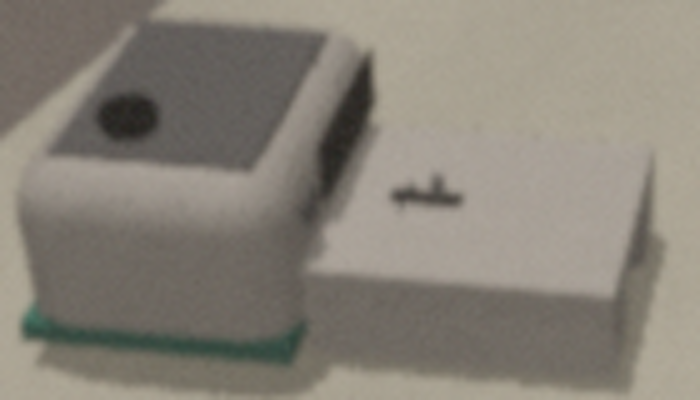

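Run:
```python
from h import *
S=cam("scene");D=cam("side")
def s(p): return (p[0]/8+360,p[1]/8+225)
def s3(p): return (p[0]/6+140,p[1]/6+215)
def d2(p): return (p[0]/5+195,p[1]/5+280)
def d4(p): return (p[0]/5+145,p[1]/5+140)
print("rack scene, top")
for p in [(345,78),(235,270),(735,240),(640,452)]: print(ray(S,s(p),.062).round(4))
for p in [(215,360),(595,545)]: print("bot",ray(S,s(p),0).round(4))
print("rack side top: front-right(+), front-left, rear")
for p in [(215,100),(412,200),(37,365),(245,465)]: print(ray(D,d2(p),.062).round(4))
print("cassette nose tops z=.042")
for p in [(135,75),(65,178),(98,128)]: print(ray(S,s(p),.042).round(4))
for p in [(340,38),(388,60),(440,85)]: print(ray(D,d2(p),.042).round(4))
print("deck")
for p in [(372,38),(703,103)]: print(ray(S,s3(p),.058).round(4))
for p in [(655,150),(615,297)]: print(ray(D,d4(p),.058).round(4))
print("pin",tri([(S,s3((462,247))),(D,d4((437,178)))]), "pin base", ray(S,s3((435,315)),.058), ray(D,d4((437,195)),.058))
print("line",[ray(S,s3(p),.058).round(4) for p in [(405,300),(468,315)]],[ray(D,d4(p),.058).round(4) for p in [(402,210),(462,200)]])
```

```text
rack scene, top
[0.4521 0.2941 0.062 ]
[0.5378 0.2835 0.062 ]
[0.46   0.4204 0.062 ]
[0.5474 0.4107 0.062 ]
bot [0.5307 0.287  0.    ]
bot [0.5439 0.4134 0.    ]
rack side top: front-right(+), front-left, rear
[0.5335 0.2846 0.062 ]
[0.4468 0.3026 0.062 ]
[0.5434 0.4105 0.062 ]
[0.4628 0.4199 0.062 ]
cassette nose tops z=.042
[0.4651 0.2315 0.042 ]
[0.5139 0.2237 0.042 ]
[0.4906 0.2272 0.042 ]
[0.5064 0.222  0.042 ]
[0.4839 0.2262 0.042 ]
[0.4599 0.2313 0.042 ]
deck
[ 0.6369 -0.1988  0.058 ]
[ 0.605  -0.0504  0.058 ]
[ 0.6273 -0.1958  0.058 ]
[ 0.5979 -0.0514  0.058 ]
pin [ 0.72123256 -0.10034457  0.07415203] pin base [ 0.7467635  -0.09972425  0.058     ] [ 0.72527391 -0.10830148  0.058     ]
line [array([ 0.746 , -0.1145,  0.058 ]), array([ 0.7409, -0.0876,  0.058 ])] [array([ 0.737 , -0.0877,  0.058 ]), array([ 0.7101, -0.1085,  0.058 ])]
```

Candidates: the grey barred bay at scene (420,262) with two brass-tipped noses at (368,243), the yellow look-alike bay at (400,200), and the pale tube racks at (30,232) and (93,155). I choose the grey bay. The crop shows brass spouts on its open end. The steriliser deck is at (222,250), with its mouth facing the robot.

Call:
{"op": "step_arm", "data": {
  "moves": [
    {"tz":50},
    {"tz":50},
    {"tz":40,"ty":20},
    {"tx":40,"ty":45},
    {"tx":42,"ty":45},
    {"tx":42,"ty":45},
    {"tx":42,"ty":45},
    {"tx":42,"ty":45},
    {"tx":42,"ty":45},
    {"tx":42,"ty":45},
    {"tx":42,"ty":45},
    {"tx":42,"ty":45}
  ]
}}

```text
$.moves[0]: bad value
```

Call:
{"op": "step_arm", "data": {
  "moves": [
    {"tx":42,"ty":40},
    {"tx":40,"ty":39},
    {}
  ]
}}

```text
$.moves[0]: bad value
```

Run:
```python
from h import *
import pickle
st=arm.state();im=arm.capture("wrist");cv2.imwrite("pics/w1.png",im[:,:,::-1]);pickle.dump(st,open("w1.pkl","wb"));print(st)
C=cam("wrist",st)
print(proj(C,np.array([[0.632,-0.197,.058],[.602,-.051,.058],[.72,-.1,.074]])))
```

```text
{'clock': 0.15, 'joint_positions': array([-8.72094891e+01,  1.40736079e+01,  8.93046320e+01, -1.02527291e-03,
        7.67022872e+01, -9.97519297e+00]), 'joint_vel': array([-0.12714855, -0.15572913, -0.26153594,  0.03882217, -0.05999559,
        0.00966005]), 'effort': array([ 1.12000387e-03, -4.16264534e+01, -3.14982426e+01,  6.84860162e-02,
        3.16220708e-02, -7.95563756e-05]), 'eef_pos': array([ 0.14360769, -0.63351136,  0.21565296]), 'tcp_rot': array([-8.99870333e+01,  7.94826195e-02, -7.72340506e+01]), 'force': array([-0.3899799 , -0.51202724,  0.41308327]), 'ft_torque': array([ 0.00434438, -0.03283269,  0.02011215]), 'finger_gap': 0.09427975534236581}
[[ -322.24891054  -854.78463323]
 [ -606.43897028  -863.68919243]
 [ -698.86356529 -1438.7814209 ]]
```

View pics/w1.png

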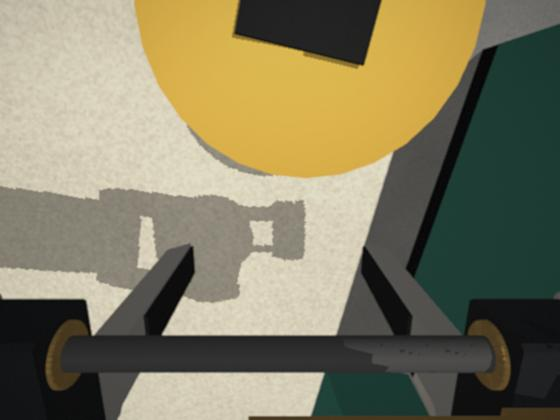

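All five keys are needed in each row. Repeating the moves in full.

Call:
{"op": "step_arm", "data": {
  "moves": [
    {"claw":94,"tx":0,"ty":0,"tz":50,"roll":0},
    {"claw":94,"tx":0,"ty":0,"tz":50,"roll":0},
    {"claw":94,"tx":0,"ty":20,"tz":50,"roll":0},
    {"claw":94,"tx":40,"ty":45,"tz":0,"roll":0},
    {"claw":94,"tx":42,"ty":45,"tz":0,"roll":0},
    {"claw":94,"tx":42,"ty":45,"tz":0,"roll":0},
    {"claw":94,"tx":42,"ty":45,"tz":0,"roll":0},
    {"claw":94,"tx":42,"ty":45,"tz":0,"roll":0},
    {"claw":94,"tx":42,"ty":45,"tz":0,"roll":0},
    {"claw":94,"tx":42,"ty":45,"tz":0,"roll":0},
    {"claw":94,"tx":42,"ty":45,"tz":0,"roll":0},
    {"claw":94,"tx":42,"ty":45,"tz":0,"roll":0}
  ]
}}

```text
clock: 1.7
eef_pos: [0.5207, -0.2072, 0.3664]
tcp_rot: [-90.0, -0.0, -77.2]
force: [0.2, 0.2, 0.6]
finger_gap: 0.0942
```

Call:
{"op": "step_arm", "data": {
  "moves": [
    {"claw":94,"tx":42,"ty":40,"tz":0,"roll":0},
    {"claw":94,"tx":40,"ty":39,"tz":0,"roll":0},
    {"claw":94,"tx":0,"ty":0,"tz":0,"roll":0}
  ]
}}

```text
clock: 2.08
eef_pos: [0.603, -0.1272, 0.3654]
tcp_rot: [-90.1, 0.1, -77.0]
force: [0.7, -0.0, 0.2]
finger_gap: 0.094
```

Run:
```python
from h import *
import pickle
st=arm.state();im=arm.capture("wrist");cv2.imwrite("pics/w1.png",im[:,:,::-1]);pickle.dump(st,open("w1.pkl","wb"));print(st)
C=cam("wrist",st)
print(proj(C,np.array([[0.632,-0.197,.058],[.602,-.051,.058],[.72,-.1,.074]])))
```

```text
{'clock': 2.075, 'joint_positions': array([-2.24445180e+01,  4.99656995e+00,  8.41030092e+01,  1.85975223e-02,
        9.09882737e+01,  5.45151873e+01]), 'joint_vel': array([-3.58527007, -1.91898981,  1.68802151, -1.32239836,  0.35940253,
       -1.10711449]), 'effort': array([  1.68102968, -36.60031199, -34.01048899,   0.24342047,
        -0.10797965,   0.13639319]), 'eef_pos': array([ 0.60304456, -0.12718234,  0.36541673]), 'tcp_rot': array([-9.00607416e+01,  6.61389773e-02, -7.69594339e+01]), 'force': array([ 0.67291337, -0.00722795,  0.18930388]), 'ft_torque': array([-0.02388736, -0.02810904, -0.0088175 ]), 'finger_gap': 0.09395268027948976}
[[331.89760513 165.14582475]
 [223.7783315  162.40904705]
 [277.79567609  80.87638014]]
```

View pics/w1.png

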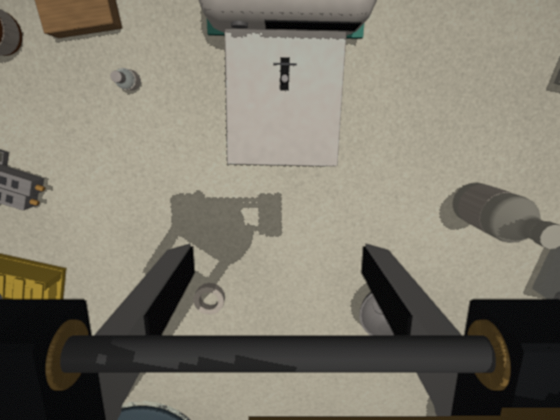

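Run:
```python
from h import *
import pickle
st=pickle.load(open("w1.pkl","rb"));C=cam("wrist",st)
crop("pics/w1.png","pics/c5.png",205,10,365,180,4)
crop("pics/w1.png","pics/c6.png",0,140,80,220,6)
def f(uv,z): return ray(C,uv,z).round(4)
a=f((227.5,164),.058);b=f((337,165.5),.058);print(a,b,np.linalg.norm(a-b),np.degrees(np.arctan2(*(a-b)[:2][::-1])), (a+b)/2)
print("pin",f((285,65),.074))
```

```text
[ 0.601  -0.0564  0.058 ] [ 0.6331 -0.204   0.058 ] 0.1510502234357831 102.2696084067699 [ 0.61705 -0.1302   0.058  ]
pin [ 0.74   -0.1045  0.074 ]
```

View pics/c5.png

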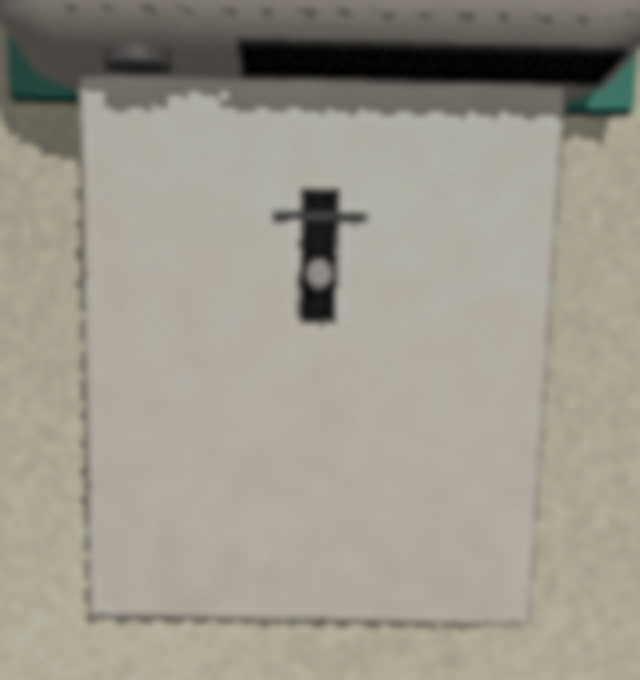

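View pics/c6.png

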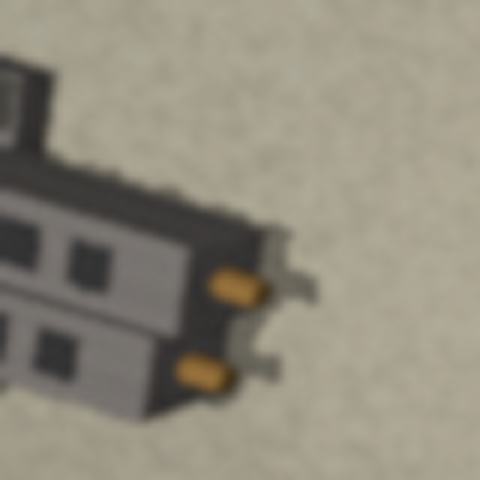

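Call:
{"op": "step_arm", "data": {
  "moves": [
    {"claw":94,"tx":-16,"ty":40,"tz":-15,"roll":10.4},
    {"claw":94,"tx":-16,"ty":40,"tz":-15,"roll":10.4},
    {"claw":94,"tx":-16,"ty":40,"tz":-15,"roll":10.4},
    {"claw":94,"tx":-16,"ty":40,"tz":-15,"roll":10.4},
    {"claw":94,"tx":-16,"ty":40,"tz":-15,"roll":10.4},
    {"claw":94,"tx":-16,"ty":40,"tz":-15,"roll":10.4},
    {"claw":94,"tx":-16,"ty":40,"tz":-15,"roll":10.4},
    {"claw":94,"tx":0,"ty":20,"tz":0,"roll":0},
    {"claw":94,"tx":0,"ty":0,"tz":0,"roll":0}
  ]
}}

```text
clock: 3.25
eef_pos: [0.4893, 0.1698, 0.2615]
tcp_rot: [-90.0, -0.0, -4.4]
force: [-0.7, -0.1, -0.4]
finger_gap: 0.0939
```

Run:
```python
from h import *
import pickle
st=pickle.load(open("w1.pkl","rb"));C=cam("wrist",st)
def f(uv,z): return ray(C,uv,z).round(4)
print("line",f((273.5/4+205,64),.058),f((367/4+205,64.3),.058),"pin",f((284.5,78),.074))
for l,v in ((82,120),(90,600)): print("L",f((205+l/4,10+v/4),.058))
for l,v in ((560,120),(529,600)): print("R",f((205+l/4,10+v/4),.058))
st=arm.state();im=arm.capture("wrist");cv2.imwrite("pics/w2.png",im[:,:,::-1]);pickle.dump(st,open("w2.pkl","wb"));print(st["clock"],st["eef_pos"],st["tcp_rot"],st["joint_vel"].max())
```

```text
line [ 0.7402 -0.0891  0.058 ] [ 0.7466 -0.1183  0.058 ] pin [ 0.7254 -0.1069  0.074 ]
L [ 0.7539 -0.0241  0.058 ]
L [ 0.6067 -0.0549  0.058 ]
R [ 0.7878 -0.1706  0.058 ]
R [ 0.6407 -0.2018  0.058 ]
3.25 [0.4892664  0.16978939 0.26147793] [-9.00200906e+01 -7.17459463e-03 -4.40508811e+00] 0.055797444119180396
```

View pics/w2.png

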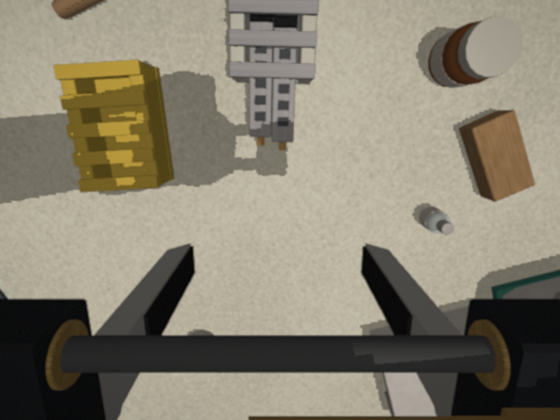

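Run:
```python
from h import *
crop("pics/w2.png","pics/c7.png",215,0,335,160,5)
im=cv2.imread("pics/c7.png");cv2.imwrite("pics/c7.png",cv2.resize(im,None,fx=.75,fy=.75) if im.shape[0]>800 else im[:600] if 0 else im[200:800])
```

```text
(no output)
```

View pics/c7.png

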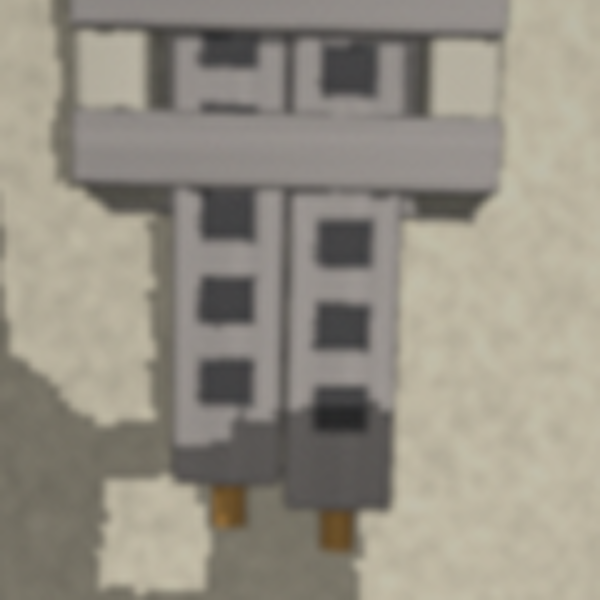

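Run:
```python
from h import *
import pickle
st=pickle.load(open("w2.pkl","rb"));C=cam("wrist",st)
f=lambda x,y,z: ray(C,(215+x/5,40+y/5),z).round(4)
print("A front top",f(174,478,.042),f(282,478,.042));print("B",f(287,505,.042),f(390,505,.042))
print("rear",f(176,190,.042),f(400,190,.042),f(284,190,.042))
a,b=f(75,186,.062),f(498,190,.062);print("rack front",a,b,np.degrees(np.arctan2(*(b-a)[:2][::-1])))
```

```text
A front top [0.4629 0.2293 0.042 ] [0.4865 0.2275 0.042 ]
B [0.4872 0.2216 0.042 ] [0.5098 0.2198 0.042 ]
rear [0.4691 0.2883 0.042 ] [0.5162 0.2847 0.042 ] [0.4918 0.2865 0.042 ]
rack front [0.4504 0.2884 0.062 ] [0.5346 0.2812 0.062 ] -4.8875120902360045
```

Call:
{"op": "step_arm", "data": {
  "moves": [
    {"claw":94,"tx":0,"ty":47,"tz":-20,"roll":-0.6},
    {"claw":94,"tx":1,"ty":47,"tz":-45,"roll":0},
    {"claw":94,"tx":0,"ty":0,"tz":-50,"roll":0},
    {"claw":94,"tx":0,"ty":0,"tz":-50,"roll":0},
    {"claw":94,"tx":0,"ty":0,"tz":-40,"roll":0},
    {"claw":94,"tx":0,"ty":0,"tz":-20,"roll":0},
    {"claw":94,"tx":0,"ty":0,"tz":-9,"roll":0},
    {"claw":94,"tx":0,"ty":0,"tz":0,"roll":0}
  ]
}}

```text
clock: 4.3
eef_pos: [0.4915, 0.262, 0.03]
tcp_rot: [-90.0, -0.1, -5.1]
force: [0.3, -0.0, 0.0]
finger_gap: 0.094
```

Run:
```python
from h import *
st=arm.state();print(st["clock"],st["eef_pos"],st["tcp_rot"],st["force"])
cv2.imwrite("pics/w3.png",arm.capture("wrist")[:,:,::-1]);cv2.imwrite("pics/d3.png",arm.capture("side")[:,:,::-1])
a=cv2.imread("pics/w3.png");b=cv2.resize(cv2.imread("pics/d3.png")[250:390,180:330],None,fx=3,fy=3)[:420]
cv2.imwrite("pics/m3.png",cv2.resize(np.hstack([a,b[:420]]),None,fx=.79,fy=.79))
```

```text
4.3 [0.49149428 0.26198002 0.03001884] [-8.99755084e+01 -6.89259171e-02 -5.07223066e+00] [ 0.29244373 -0.04074163  0.00886444]
```

View pics/m3.png

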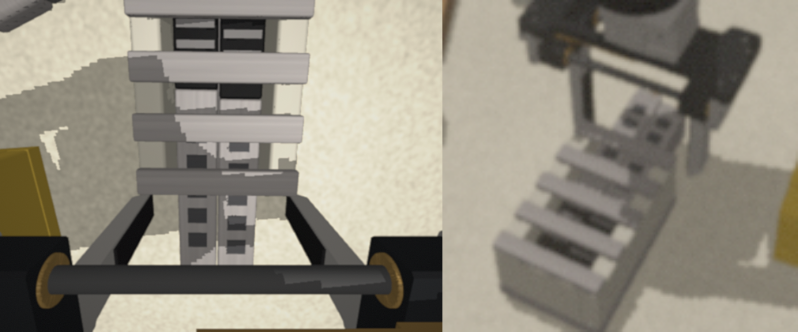

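The wrist view shows both bars between the open fingers, with the seam at about (277,260) on the full image, close to the middle. I'll close on them.

Call:
{"op": "step_arm", "data": {
  "moves": [
    {"claw":70,"tx":0,"ty":0,"tz":-3,"roll":0},
    {"claw":55,"tx":0,"ty":0,"tz":0,"roll":0},
    {"claw":40,"tx":0,"ty":0,"tz":0,"roll":0},
    {"claw":40,"tx":0,"ty":0,"tz":0,"roll":0},
    {"claw":40,"tx":0,"ty":0,"tz":0,"roll":0},
    {"claw":40,"tx":0,"ty":0,"tz":0,"roll":0}
  ],
  "force": 60
}}

```text
clock: 5.15
eef_pos: [0.4906, 0.2622, 0.0263]
tcp_rot: [-90.0, 0.0, -5.0]
force: [-0.3, 0.0, 1.1]
finger_gap: 0.0472
```

Call:
{"op": "step_arm", "data": {
  "moves": [
    {"claw":40,"tx":-0.9,"ty":-10,"tz":1,"roll":0},
    {"claw":40,"tx":-1.7,"ty":-20,"tz":1,"roll":0},
    {"claw":40,"tx":-1.7,"ty":-20,"tz":0,"roll":0},
    {"claw":40,"tx":-1.8,"ty":-20,"tz":0,"roll":0},
    {"claw":40,"tx":-1.7,"ty":-20,"tz":0,"roll":0},
    {"claw":40,"tx":-1.8,"ty":-20,"tz":0,"roll":0},
    {"claw":40,"tx":-1.7,"ty":-20,"tz":0,"roll":0},
    {"claw":40,"tx":-1.7,"ty":-20,"tz":0,"roll":0},
    {"claw":40,"tx":0,"ty":0,"tz":0,"roll":0}
  ]
}}

```text
clock: 6.28
eef_pos: [0.4771, 0.1104, 0.0281]
tcp_rot: [-90.0, 0.0, -5.2]
force: [0.4, 0.6, -3.3]
finger_gap: 0.0479
```

Run:
```python
from h import *
st=arm.state();print(st["clock"],st["eef_pos"],st["tcp_rot"],st["force"],st["ft_torque"],st["finger_gap"])
a=arm.capture("wrist")[:,:,::-1];b=arm.capture("side")[:,:,::-1]
b=cv2.resize(b[200:340,180:330],None,fx=3,fy=3)
cv2.imwrite("pics/m4.png",cv2.resize(np.hstack([a,b]),None,fx=.79,fy=.79))
```

```text
6.275 [0.47713546 0.1104243  0.02809965] [-9.00089020e+01  2.35288193e-02 -5.20704256e+00] [ 0.38841577  0.61224429 -3.327954  ] [-0.20882955 -0.04704679 -0.00303985] 0.04785718430155138
```

View pics/m4.png

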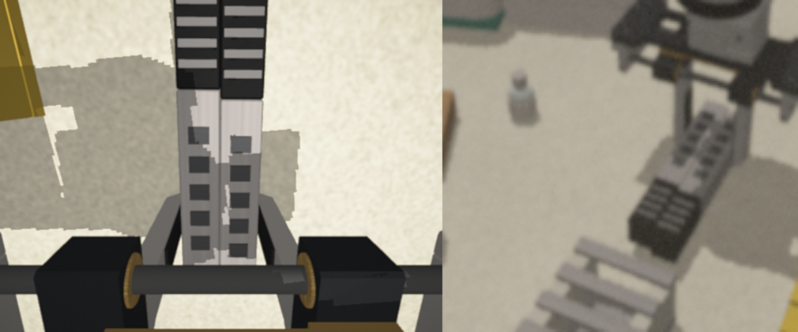

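Call:
{"op": "step_arm", "data": {
  "moves": [
    {"claw":40,"tx":0,"ty":0,"tz":15,"roll":0},
    {"claw":40,"tx":0,"ty":-10,"tz":20,"roll":3},
    {"claw":40,"tx":3,"ty":-20,"tz":5,"roll":6},
    {"claw":40,"tx":3,"ty":-24,"tz":0,"roll":9},
    {"claw":40,"tx":4,"ty":-26,"tz":0,"roll":10},
    {"claw":40,"tx":4,"ty":-28,"tz":0,"roll":10},
    {"claw":40,"tx":4,"ty":-28,"tz":0,"roll":10},
    {"claw":40,"tx":4,"ty":-28,"tz":0,"roll":10},
    {"claw":40,"tx":4,"ty":-28,"tz":0,"roll":10},
    {"claw":40,"tx":4,"ty":-26,"tz":0,"roll":10},
    {"claw":40,"tx":3,"ty":-22,"tz":0,"roll":10},
    {"claw":40,"tx":1,"ty":-15,"tz":0,"roll":8}
  ]
}}

```text
clock: 7.88
eef_pos: [0.5127, -0.1435, 0.0696]
tcp_rot: [-90.1, 0.0, 91.2]
force: [-0.6, -0.4, -3.2]
finger_gap: 0.0481
```

Call:
{"op": "step_arm", "data": {
  "moves": [
    {"claw":40,"tx":0,"ty":-5,"tz":0,"roll":7},
    {"claw":40,"tx":0,"ty":0,"tz":0,"roll":4},
    {"claw":40,"tx":0,"ty":0,"tz":0,"roll":0},
    {"claw":40,"tx":0,"ty":0,"tz":0,"roll":0}
  ]
}}

```text
clock: 8.38
eef_pos: [0.512, -0.1475, 0.0688]
tcp_rot: [-90.0, 0.0, 101.9]
force: [-0.6, -0.4, -4.2]
finger_gap: 0.0474
```

Run:
```python
from h import *
st=arm.state();print(st["clock"],st["eef_pos"],st["tcp_rot"],st["force"],st["ft_torque"],st["finger_gap"])
a=arm.capture("wrist")[:,:,::-1];b=arm.capture("side")[:,:,::-1]
cv2.imwrite("pics/w5.png",a);cv2.imwrite("pics/d5.png",b)
b=cv2.resize(b[130:270,200:350],None,fx=3,fy=3)
cv2.imwrite("pics/m5.png",cv2.resize(np.hstack([a,b]),None,fx=.79,fy=.79))
```

```text
8.375 [ 0.51199009 -0.1475088   0.06878769] [-9.00458546e+01  2.30232167e-02  1.01940984e+02] [-0.55291946 -0.44381927 -4.24198622] [ 0.10314423 -0.27002027 -0.02364417] 0.047378507826171035
```

View pics/m5.png

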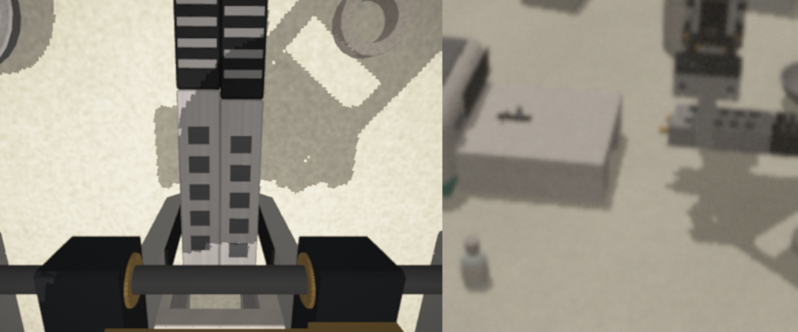

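Call:
{"op": "step_arm", "data": {
  "moves": [
    {"claw":40,"tx":0,"ty":-2,"tz":-20,"roll":0},
    {"claw":40,"tx":0,"ty":0,"tz":-18,"roll":0},
    {"claw":40,"tx":0,"ty":0,"tz":-8,"roll":0},
    {"claw":40,"tx":0,"ty":0,"tz":-5,"roll":0},
    {"claw":40,"tx":0,"ty":0,"tz":-3,"roll":0},
    {"claw":40,"tx":0,"ty":0,"tz":0,"roll":0}
  ]
}}

```text
clock: 9.22
eef_pos: [0.512, -0.15, 0.0146]
tcp_rot: [-90.0, 0.0, 102.0]
force: [-0.9, 0.1, -3.6]
finger_gap: 0.0475
```

Call:
{"op": "step_arm", "data": {
  "moves": [
    {"claw":40,"tx":0,"ty":0,"tz":-1,"roll":0},
    {"claw":40,"tx":0,"ty":0,"tz":0,"roll":0}
  ]
}}

```text
clock: 9.48
eef_pos: [0.5121, -0.15, 0.0142]
tcp_rot: [-90.0, 0.0, 102.0]
force: [-2.6, 0.6, 6.1]
finger_gap: 0.0477
```

Call:
{"op": "step_arm", "data": {
  "moves": [
    {"claw":40,"tx":0,"ty":0,"tz":-1,"roll":0},
    {"claw":40,"tx":0,"ty":0,"tz":0,"roll":0}
  ]
}}

```text
clock: 9.72
eef_pos: [0.5121, -0.15, 0.0142]
tcp_rot: [-90.0, 0.0, 102.0]
force: [-7.0, 2.7, 14.6]
finger_gap: 0.0475
```

Contact with the counter. Now I'll let go, rise, and back up to look.

Call:
{"op": "step_arm", "data": {
  "moves": [
    {"claw":55,"tx":0,"ty":0,"tz":1,"roll":0},
    {"claw":70,"tx":0,"ty":0,"tz":0,"roll":0},
    {"claw":85,"tx":0,"ty":0,"tz":0,"roll":0},
    {"claw":85,"tx":0,"ty":0,"tz":15,"roll":0},
    {"claw":85,"tx":0,"ty":0,"tz":45,"roll":0},
    {"claw":85,"tx":0,"ty":0,"tz":55,"roll":0},
    {"claw":85,"tx":0,"ty":0,"tz":55,"roll":0},
    {"claw":85,"tx":-40,"ty":-8,"tz":40,"roll":0},
    {"claw":85,"tx":-60,"ty":-13,"tz":0,"roll":0},
    {"claw":85,"tx":0,"ty":0,"tz":0,"roll":0}
  ]
}}

```text
clock: 10.98
eef_pos: [0.4093, -0.1709, 0.224]
tcp_rot: [-90.1, 0.1, 101.8]
force: [0.1, 0.2, -0.5]
finger_gap: 0.0848
```

Run:
```python
from h import *
import pickle
st=arm.state();print(st["clock"],st["eef_pos"],st["tcp_rot"],st["force"],st["finger_gap"],st["joint_positions"])
a=arm.capture("wrist")[:,:,::-1];b=arm.capture("side")[:,:,::-1]
cv2.imwrite("pics/w6.png",a);cv2.imwrite("pics/d6.png",b);pickle.dump(st,open("w6.pkl","wb"))
b=cv2.resize(b[130:270,200:350],None,fx=3,fy=3)
cv2.imwrite("pics/m6.png",cv2.resize(np.hstack([a,b]),None,fx=.79,fy=.79))
```

```text
10.975 [ 0.40931036 -0.17091257  0.22400189] [-9.00574838e+01  9.04296906e-02  1.01797311e+02] [ 0.08823064  0.16370602 -0.50926892] 0.084817752080758 [-3.73594961e+01 -1.56871621e+01  1.17857621e+02 -1.60198982e-02
  7.77235376e+01 -1.39153461e+02]
```

View pics/m6.png

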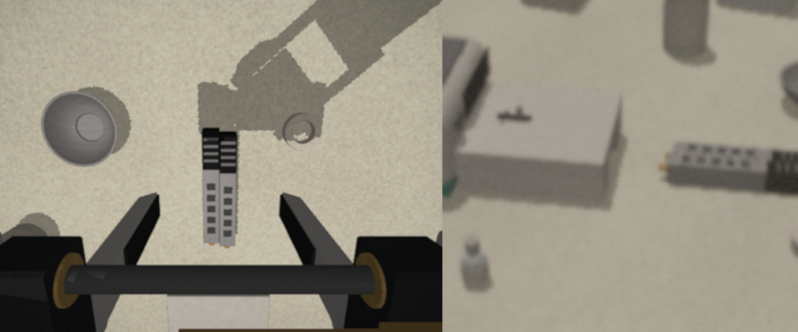

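Call:
{"op": "step_arm", "data": {
  "moves": [
    {"claw":90,"tx":10,"ty":2,"tz":20,"roll":10.6},
    {"claw":90,"tx":10,"ty":2,"tz":20,"roll":10.6},
    {"claw":90,"tx":10,"ty":2,"tz":0,"roll":10.6},
    {"claw":90,"tx":10,"ty":2,"tz":0,"roll":10.6},
    {"claw":90,"tx":0,"ty":0,"tz":0,"roll":10.6},
    {"claw":90,"tx":0,"ty":0,"tz":0,"roll":10.6},
    {"claw":90,"tx":0,"ty":0,"tz":0,"roll":10.6},
    {"claw":90,"tx":0,"ty":0,"tz":0,"roll":10.6},
    {"claw":90,"tx":0,"ty":0,"tz":0,"roll":10.6},
    {"claw":90,"tx":0,"ty":0,"tz":0,"roll":10.6},
    {"claw":90,"tx":0,"ty":0,"tz":0,"roll":10.6},
    {"claw":90,"tx":0,"ty":0,"tz":0,"roll":10.6}
  ]
}}

```text
clock: 12.58
eef_pos: [0.4674, 0.2249, 0.159]
tcp_rot: [-67.0, 14.9, -159.9]
force: [-0.2, 0.5, 0.6]
finger_gap: 0.0902
```

```bash
python3 -c "
from h import *
st=arm.state();print(st['clock'],st['eef_pos'],st['tcp_rot'],st['joint_positions'])"
```

```text
12.575 [0.46743414 0.2249395  0.15900173] [ -66.96642009   14.94759092 -159.92171423] [  25.50246483   -3.56826972  117.85328991  -29.48824178   56.81358205
 -157.04842057]
```

I turned the wrong way and the last joint ran to its range end, so the arm swung aside. I'll check for harm before recovering.

Run:
```python
from h import *
st=arm.state()
a=arm.capture("scene")[:,:,::-1];b=arm.capture("side")[:,:,::-1]
cv2.imwrite("pics/s7.png",a);cv2.imwrite("pics/d7.png",b)
st2=arm.state();print(st2['clock'],st2['eef_pos'],st2['tcp_rot'],st2['joint_positions'],st2['force'],st2['joint_vel'])
```

```text
12.675 [0.463869   0.22441232 0.15575016] [ -67.01692446   14.49499262 -159.96694933] [  25.58971462   -3.53132232  118.12962479  -29.35284842   56.963875
 -157.05244379] [ 0.38996948  0.28251558 -0.04834599] [-3.63006315 -0.86250758 -3.42296192  0.35316565  2.30377958 -0.00972295]
```

View pics/s7.png

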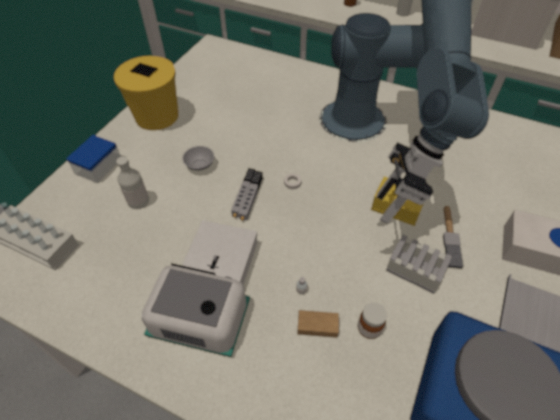

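View pics/d7.png

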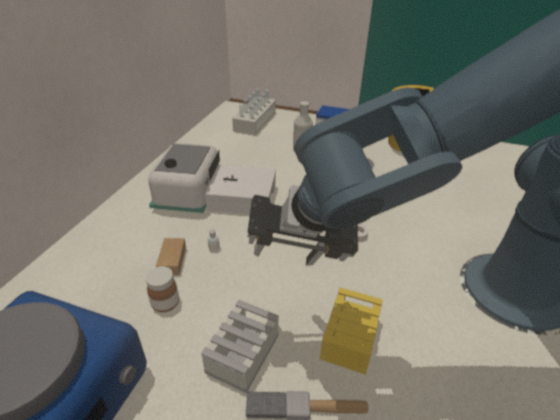

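Nothing has been touched and the cassettes lie side by side on the counter at scene (247,193). I'll try a small recovery step, upwards.

Call:
{"op": "step_arm", "data": {
  "moves": [
    {"claw":90,"tx":0,"ty":0,"tz":20,"roll":-5}
  ]
}}

```text
clock: 12.8
eef_pos: [0.4659, 0.2223, 0.1777]
tcp_rot: [-67.0, 14.6, -165.4]
force: [0.2, -0.5, 0.1]
finger_gap: 0.09
```

Call:
{"op": "step_arm", "data": {
  "moves": [
    {"claw":90,"tx":0,"ty":0,"tz":20,"roll":-5}
  ]
}}

```text
clock: 12.92
eef_pos: [0.4679, 0.2225, 0.2004]
tcp_rot: [-67.0, 14.9, -170.5]
force: [0.3, 0.1, 0.3]
finger_gap: 0.0902
```

```bash
cat > kin.py <<'E'
import numpy as np
from scipy.spatial.transform import Rotation as R
from scipy.optimize import least_squares
import pickle
def Ry(a): return R.from_euler("y",a,degrees=True).as_matrix()
def Rz(a): return R.from_euler("z",a,degrees=True).as_matrix()
def fk(q,p,s4=1):
    a,e,h,L2,b,c,L3,d,e3,f,L=p
    A=Rz(q[0]);B=Ry(q[1]);C=B@Ry(q[2]);D=C@Rz(s4*q[3]);E=D@Ry(q[4]);F=E@Rz(q[5])
    pos=A@(np.array([a,e,h])+B@np.array([b,0,L2])+C@np.array([c,0,L3])+D@np.array([d,e3,0])+E@np.array([f,0,L]))
    return pos,A@F
E
python3 - <<'E'
from kin import *
from h import arm
cur=arm.state()
S=[pickle.load(open(f"w{i}.pkl","rb")) for i in (1,2,6)]
D=[(s["joint_positions"],s["eef_pos"],s["tcp_rot"]) for s in S+[cur]]
D+=[([-8.72081836e+01,1.40848439e+01,8.93240964e+01,0,76.7006,-9.97527],[0.14361349,-0.63334666,0.21534489],[-89.98,.108,-77.2326]),
([25.50246483,-3.56826972,117.85328991,-29.48824178,56.81358205,-157.04842057],[0.46743414,0.2249395,0.15900173],[-66.96642009,14.94759092,-159.92171423]),
([25.58971462,-3.53132232,118.12962479,-29.35284842,56.963875,-157.05244379],[0.463869,0.22441232,0.15575016],[-67.01692446,14.49499262,-159.96694933])]
for s4 in (1,-1):
    T=[R.from_matrix(fk(q,np.zeros(11),s4)[1].T@R.from_euler("xyz",r,degrees=True).as_matrix()).as_rotvec(degrees=True).round(1) for q,p,r in D]
    print(s4,T)
    g=lambda p: np.concatenate([np.r_[fk(q,p,s4)[0]-x] for q,x,r in D]+[(np.array(p)-[0,.11,.3,.4,0,0,.4,0,0,0,.2])*1e-3])
    o=least_squares(g,[0,.11,.3,.4,0,0,.4,0,0,0,.2]);print(o.x.round(4),np.abs(o.fun).max())
print(cur["clock"],cur["joint_positions"])
E
```

```text
1 [array([  0. , 127.3, 127.3]), array([ -0. , 127.3, 127.3]), array([  0. , 127.3, 127.3]), array([  -0. , -127.3, -127.3]), array([  0. , 127.3, 127.3]), array([   0. , -127.3, -127.3]), array([ -0. , 127.3, 127.3])]
[ 0.      0.1126  0.2735  0.4198 -0.      0.0662  0.5688  0.     -0.
 -0.      0.269 ] 0.00016879662518959893
-1 [array([  -0. , -127.3, -127.2]), array([ -0. , 127.2, 127.3]), array([  -0. , -127.3, -127.2]), array([ -52.8, -157.8,  -62.3]), array([  0. , 127.3, 127.3]), array([ 52.2, 151.7,  59.6]), array([ 51.9, 151.9,  59.9])]
[ 1.685e-01 -3.710e-02  1.863e-01  4.195e-01 -1.000e-04  4.950e-01
  5.553e-01 -4.310e-01  1.497e-01  1.553e-01  1.859e-01] 0.0062511759711675885
12.925 [  26.11414132   -3.62629206  113.16973876  -28.86961092   66.07570741
 -149.41306516]
```

```bash
cat > iks.py <<'E'
from kin import *
P=[0,.1126,.2735,.4198,0,.0662,.5688,0,0,0,.269]
R0=R.from_rotvec([0,127.28,127.28],degrees=True).as_matrix()
LO=np.array([-179.41,-58.25,7.25,-54.29,11.92,-157.05]);HI=np.array([179.41,129.5,145.43,234.29,165.04,157.05])
V=np.array([147.25,147.25,180,180,180,180])*.7/8
def FK(q):
    p,r=fk(q,P);return p,r@R0
def err(q,pt,rt):
    p,r=FK(q);return pt-p,R.from_matrix(rt@r.T).as_rotvec()
def jac(q):
    J=np.zeros((6,6));p0,r0=FK(q)
    for i in range(6):
        d=q.copy();d[i]+=.01;p,r=FK(d);J[:3,i]=(p-p0);J[3:,i]=R.from_matrix(r@r0.T).as_rotvec()
    return J/np.radians(.01)
def dls(q,pt,rt,w=1.,lam=.01,n=30):
    q=q.copy();W=np.array([1,1,1,w,w,w])
    for _ in range(n):
        e=np.r_[err(q,pt,rt)]*W;J=jac(q)*W[:,None]
        if np.linalg.norm(e)<1e-5:break
        dq=J.T@np.linalg.solve(J@J.T+lam**2*np.eye(6),e)
        q=np.clip(q+np.degrees(dq),LO,HI)
    return q
def bls(q,pt,rt,w=1.,**k):
    f=lambda x:np.r_[err(x,pt,rt)]*np.r_[1,1,1,w,w,w]
    return least_squares(f,np.clip(q,LO+1e-6,HI-1e-6),bounds=(LO,HI),max_nfev=k.get("n",50)).x
def step(q,m,solver,**k):
    p,r=FK(q);pt=p+np.array(m[:3])/1000;rt=Rz(m[3])@r
    n=solver(q,pt,rt,**k);d=n-q;s=max(1,np.max(np.abs(d)/V));return q+d/s
E
python3 - <<'E'
from iks import *
q0=np.array([-37.3595,-15.687,117.858,-.016,77.7235,-139.153])
M=[(10,2,20,10.6)]*2+[(10,2,0,10.6)]*2+[(0,0,0,10.6)]*8
print("obs  [25.5,-3.57,117.85,-29.5,56.8,-157.05]")
def run(s,**k):
    q=q0
    for m in M:q=step(q,m,s,**k)
    print(s.__name__,k,q.round(1),FK(q)[0].round(3))
for w in (.1,.2,.3,.5,1,2): run(bls,w=w)
for w in (.1,.3,.5,1,): 
  for lam in (.01,.05,.1):
    for n in (5,30,100): run(dls,w=w,lam=lam,n=n)
E
```

```text
obs  [25.5,-3.57,117.85,-29.5,56.8,-157.05]
bls {'w': 0.1} [ -12.7  -26.9  133.1  -50.9   46.9 -157. ] [ 0.459 -0.145  0.255]
bls {'w': 0.2} [  -6.9  -22.1  130.8  -48.    47.8 -157. ] [ 0.48  -0.094  0.233]
bls {'w': 0.3} [   1.   -16.5  127.8  -43.9   49.4 -157. ] [ 0.497 -0.021  0.208]
bls {'w': 0.5} [  17.8   -7.2  121.3  -34.3   54.2 -157. ] [0.488 0.146 0.169]
bls {'w': 1} [  46.8    1.7  109.1  -15.9   66.4 -157. ] [0.335 0.422 0.17 ]
bls {'w': 2} [  64.2    4.    99.8   -4.8   75.9 -157. ] [0.165 0.551 0.225]
dls {'w': 0.1, 'lam': 0.01, 'n': 5} [ -33.3  -12.4  111.    -0.3   80.9 -157. ] [ 0.45  -0.163  0.264]
dls {'w': 0.1, 'lam': 0.01, 'n': 30} [ -33.3  -12.4  111.    -0.3   80.9 -157. ] [ 0.45  -0.163  0.264]
dls {'w': 0.1, 'lam': 0.01, 'n': 100} [ -33.3  -12.4  111.    -0.3   80.9 -157. ] [ 0.45  -0.163  0.264]
dls {'w': 0.1, 'lam': 0.05, 'n': 5} [ -27.1  -17.3  115.9  -10.2   71.5 -157. ] [ 0.453 -0.156  0.263]
dls {'w': 0.1, 'lam': 0.05, 'n': 30} [ -27.1  -17.3  115.9  -10.2   71.5 -157. ] [ 0.453 -0.156  0.263]
dls {'w': 0.1, 'lam': 0.05, 'n': 100} [ -27.1  -17.3  115.
[... 2652 characters left out ...]
 [-3.360e+01 -1.210e+01  1.107e+02  1.000e-01  8.140e+01 -1.570e+02] [ 0.45  -0.163  0.264]
dls {'w': 1, 'lam': 0.05, 'n': 5} [ -32.4  -11.8  110.5   -0.    81.2 -157. ] [ 0.455 -0.155  0.264]
dls {'w': 1, 'lam': 0.05, 'n': 30} [ -32.4  -11.8  110.5   -0.    81.2 -157. ] [ 0.455 -0.155  0.264]
dls {'w': 1, 'lam': 0.05, 'n': 100} [ -32.4  -11.8  110.5   -0.    81.2 -157. ] [ 0.455 -0.155  0.264]
dls {'w': 1, 'lam': 0.1, 'n': 5} [ -28.8  -11.   109.9   -0.3   80.7 -157. ] [ 0.469 -0.131  0.264]
dls {'w': 1, 'lam': 0.1, 'n': 30} [ -28.8  -11.   109.9   -0.3   80.7 -157. ] [ 0.469 -0.131  0.264]
dls {'w': 1, 'lam': 0.1, 'n': 100} [ -28.8  -11.   109.9   -0.3   80.7 -157. ] [ 0.469 -0.131  0.264]
```

```bash
cat > sim1.py <<'E'
from iks import *
from h import arm
q0=np.array([-37.3595,-15.687,117.858,-.016,77.7235,-139.153])
M=[(10,2,20,10.6)]*2+[(10,2,0,10.6)]*2+[(0,0,0,10.6)]*8
for w in (.55,.6,.65):
    q=q0
    for m in M:q=step(q,m,bls,w=w)
    print(w,q.round(1))
qc=arm.state()["joint_positions"]
def info(q):
    p,r=FK(q);y=r[:,1];return q.round(1),p.round(3),"tilt",np.degrees(np.arccos(-y[2])).round(1),"az",np.degrees(np.arctan2(y[1],y[0])).round(0),R.from_matrix(r).as_euler("xyz",degrees=True).round(1)
print(info(qc))
for sgn in (-1,1):
  q=qc.copy()
  for i in range(24):
    q=step(q,(0,0,0,10*sgn),bls,w=.6)
    print(sgn,i,*info(q))
    if q[5]<-157 : break
E
python3 sim1.py
```

```text
0.55 [  21.7   -5.5  119.8  -31.9   55.6 -157. ]
0.6 [  25.4   -4.1  118.3  -29.6   57.  -157. ]
0.65 [  28.8   -2.9  116.9  -27.4   58.3 -157. ]
(array([  26.1,   -3.6,  113.2,  -28.9,   66.1, -149.4]), array([0.468, 0.223, 0.2  ]), 'tilt', np.float64(27.1), 'az', np.float64(-49.0), array([ -67. ,   14.9, -170.5]))
-1 0 [  26.5   -0.6  110.2  -28.8   70.7 -140.1] [0.468 0.223 0.2  ] tilt 27.1 az -59.0 [-67.   14.9 179.5]
-1 1 [  26.5    2.3  107.3  -28.    75.2 -131.5] [0.468 0.223 0.2  ] tilt 27.1 az -69.0 [-67.   14.9 169.5]
-1 2 [  26.1    5.   104.5  -26.6   79.5 -123.4] [0.468 0.223 0.2  ] tilt 27.1 az -79.0 [-67.   14.9 159.5]
-1 3 [  25.3    7.4  101.8  -24.6   83.5 -115.5] [0.468 0.223 0.2  ] tilt 27.1 az -89.0 [-67.   14.9 149.5]
-1 4 [  24.3    9.6   99.4  -22.3   87.1 -107.8] [0.468 0.223 0.2  ] tilt 27.1 az -99.0 [-67.   14.9 139.5]
-1 5 [  23.    11.4   97.3  -19.7   90.3 -100.2] [0.468 0.223 0.2  ] tilt 27.1 az -109.0 [-67.   14.9 129.5]
-1 6 [ 21.5  12.9  95.6 -16.7  93.1 -92.6] [0.468 0.223 0.2  ] tilt 27.1 az -119.0 [-67.   14.9 119.5]
-1 7 [ 19.9  14.   94.2 -13.5 
[... 1130 characters left out ...]
  23.3  85.3  -1. ] [0.468 0.223 0.2  ] tilt 27.1 az 121.0 [-67.   14.9  -0.5]
-1 19 [ -0.5  -0.5 110.1  25.4  81.7   6.8] [0.468 0.223 0.2  ] tilt 27.1 az 111.0 [-67.   14.9 -10.5]
-1 20 [ -1.2  -3.5 113.   27.1  77.9  14.8] [0.468 0.223 0.2  ] tilt 27.1 az 101.0 [-67.   14.9 -20.5]
-1 21 [ -1.6  -6.6 116.   28.3  73.9  23.2] [0.468 0.223 0.2  ] tilt 27.1 az 91.0 [-67.   14.9 -30.5]
-1 22 [ -1.4  -9.8 118.7  28.8  69.6  32.3] [0.468 0.223 0.2  ] tilt 27.1 az 81.0 [-67.   14.9 -40.5]
-1 23 [ -0.8 -12.8 121.2  28.4  65.2  42.1] [0.468 0.223 0.2  ] tilt 27.1 az 71.0 [-67.   14.9 -50.5]
1 0 [  26.5   -6.   116.   -29.1   61.4 -157. ] [0.465 0.229 0.196] tilt 27.8 az -40.0 [ -66.5   15.3 -161. ]
```

```bash
cat > sim2.py <<'E'
import sys
sys.argv=['x']
import io,contextlib
with contextlib.redirect_stdout(io.StringIO()):
    from sim1 import *
def run(seq,q,v=False):
    for m in seq:
        q=step(q,m,bls,w=.6)
        if v: print(m,*info(q))
    return q
if __name__=="__main__":
    q=run([(0,0,20,-10.5)]*11,qc); print(*info(q))
    # refine roll so j4=0
    from scipy.optimize import brentq
    r=brentq(lambda r:step(q,(0,0,0,r),bls,w=.6)[3],-10,10);print("roll",r)
    q=step(q,(0,0,0,r),bls,w=.6)
    h=np.radians(q[0]); 
    for dz in (0,20,40):
      print("dz",dz);x=q
      for i in range(16):
        x=step(x,(50*np.cos(h),50*np.sin(h),dz,0),bls,w=.6)
        if i>4: print(i,*info(x))
E
python3 sim2.py
```

```text
[ 13.3   7.8  78.5  -1.  120.8 -57.9] [0.468 0.223 0.42 ] tilt 27.1 az -165.0 [-67.   14.9  74. ]
roll -2.2586196720903087
dz 0
5 [ 12.8  58.6   8.3   0.  139.8 -55.9] [0.742 0.283 0.415] tilt 26.7 az -167.0 [-67.4  14.6  71.6]
6 [ 1.240e+01  6.000e+01  7.300e+00  1.000e-01  1.383e+02 -5.610e+01] [0.755 0.282 0.4  ] tilt 25.5 az -168.0 [-68.3  13.8  71.3]
7 [ 12.1  60.8   7.3   0.2 136.2 -56.3] [0.767 0.28  0.384] tilt 24.2 az -168.0 [-69.4  13.   70.9]
8 [ 11.8  61.5   7.3   0.3 134.2 -56.5] [0.778 0.279 0.37 ] tilt 22.9 az -169.0 [-70.4  12.2  70.6]
9 [ 11.5  62.3   7.3   0.4 132.1 -56.7] [0.789 0.277 0.356] tilt 21.6 az -169.0 [-71.5  11.3  70.3]
10 [ 11.3  63.    7.3   0.6 130.  -56.9] [0.8   0.276 0.342] tilt 20.2 az -170.0 [-72.6  10.4  70. ]
11 [ 11.   63.6   7.3   0.7 127.9 -57. ] [0.811 0.275 0.329] tilt 18.8 az -171.0 [-73.7   9.5  69.7]
12 [ 10.8  64.3   7.3   0.9 125.8 -57.2] [0.822 0.274 0.316] tilt 17.4 az -172.0 [-74.9   8.6  69.5]
13 [ 10.5  64.9   7.3   1.  123.7 -57.3] [0.832 0.273 0.304] tilt 15.9 az -173.0 [-76.    7.7  69.2]
14 [ 10.3  65.5   7.3   1.2 121.6 -57.
[... 1715 characters left out ...]
 10.2  45.4   7.3   1.1 146.8 -57.3] [0.67  0.237 0.607] tilt 19.5 az -172.0 [-73.    9.6  69.7]
10 [  9.8  45.    7.3   1.4 145.8 -57.5] [0.674 0.234 0.611] tilt 18.0 az -173.0 [-74.1   8.6  69.4]
11 [  9.4  44.5   7.3   1.7 144.7 -57.5] [0.677 0.231 0.615] tilt 16.5 az -174.0 [-75.3   7.6  69.2]
12 [  9.   44.1   7.3   2.1 143.6 -57.6] [0.681 0.228 0.619] tilt 15.0 az -176.0 [-76.4   6.6  68.9]
13 [  8.7  43.7   7.3   2.4 142.5 -57.6] [0.685 0.225 0.622] tilt 13.5 az -178.0 [-77.6   5.5  68.7]
14 [  8.3  43.3   7.3   2.8 141.2 -57.7] [0.689 0.223 0.626] tilt 12.0 az 180.0 [-78.9   4.4  68.4]
15 [  8.   43.    7.3   3.2 139.9 -57.7] [0.694 0.221 0.629] tilt 10.4 az 177.0 [-80.1   3.3  68.2]
```

Call:
{"op": "step_arm", "data": {
  "moves": [
    {"claw":90,"tx":0,"ty":0,"tz":20,"roll":-10.5},
    {"claw":90,"tx":0,"ty":0,"tz":20,"roll":-10.5},
    {"claw":90,"tx":0,"ty":0,"tz":20,"roll":-10.5},
    {"claw":90,"tx":0,"ty":0,"tz":20,"roll":-10.5},
    {"claw":90,"tx":0,"ty":0,"tz":20,"roll":-10.5},
    {"claw":90,"tx":0,"ty":0,"tz":20,"roll":-10.5},
    {"claw":90,"tx":0,"ty":0,"tz":20,"roll":-10.5},
    {"claw":90,"tx":0,"ty":0,"tz":20,"roll":-10.5},
    {"claw":90,"tx":0,"ty":0,"tz":20,"roll":-10.5},
    {"claw":90,"tx":0,"ty":0,"tz":20,"roll":-10.5},
    {"claw":90,"tx":0,"ty":0,"tz":20,"roll":-10.5},
    {"claw":90,"tx":40,"ty":9,"tz":0,"roll":-2.3}
  ]
}}

```text
clock: 14.42
eef_pos: [0.5085, 0.2306, 0.4233]
tcp_rot: [-67.3, 14.7, 71.6]
force: [0.5, 1.2, -0.4]
finger_gap: 0.0901
```

Call:
{"op": "step_arm", "data": {
  "moves": [
    {"claw":90,"tx":50,"ty":11,"tz":0,"roll":0},
    {"claw":90,"tx":50,"ty":11,"tz":0,"roll":0},
    {"claw":90,"tx":50,"ty":11,"tz":0,"roll":0},
    {"claw":90,"tx":40,"ty":9,"tz":0,"roll":0},
    {"claw":90,"tx":0,"ty":0,"tz":0,"roll":0}
  ]
}}

```text
clock: 15.05
eef_pos: [0.7002, 0.2727, 0.4127]
tcp_rot: [-66.7, 15.0, 71.9]
force: [0.3, -0.3, -1.2]
finger_gap: 0.0895
```

```bash
cat > sim3.py <<'E'
from sim2 import *
q=arm.state()["joint_positions"];print(arm.state()["clock"],*info(q))
def tl(q): y=FK(q)[1][:,1];return y[:2]
best=[]
for N in (12,15,18):
  for h0 in (-30,0,30):
    def f(p): 
        out,lat=p; h=np.radians(q[0]); 
        c=np.radians(h0)
        m=(np.cos(c)*out*np.cos(h)-lat*np.sin(h),np.cos(c)*out*np.sin(h)+lat*np.cos(h),out*np.sin(c),0)
        return np.clip(m,-62,62)
    o=least_squares(lambda p:tl(run([f(p)]*N,q)),[55,10],bounds=([10,-60],[62,60]),diff_step=.02,max_nfev=8)
    print(N,h0,o.x.round(1),f(o.x).round(1),np.degrees(np.linalg.norm(o.fun)).round(2),*info(run([f(o.x)]*N,q))[:2])
E
time python3 sim3.py
```

```text
15.05 [ 1.270e+01  4.580e+01  2.900e+01 -1.000e-01  1.327e+02 -5.610e+01] [0.7   0.273 0.413] tilt 27.5 az -167.0 [-66.7  15.   71.9]
12 -30 [62.  28.4] [ 46.1  39.5 -31.    0. ] 10.64 [ 23.8  83.3   7.3   7.1  97.5 -43.3] [ 0.808  0.516 -0.013]
12 0 [62.  -6.8] [62.  7.  0.  0.] 7.63 [  6.1  68.1   7.3   0.3 112.3 -62.2] [0.904 0.21  0.243]
12 30 [ 62.  -26.6] [ 58.2 -14.1  31.    0. ] 8.44 [ -5.   52.7   7.3  -5.3 127.3 -77. ] [0.83  0.02  0.489]
15 -30 [ 62.  -18.7] [ 56.5  -6.4 -31.    0. ] 4.65 [ -1.5  87.7   7.3  -2.4  89.1 -70.3] [ 0.964  0.076 -0.093]
15 0 [62.  -8.9] [62.   4.9  0.   0. ] 1.61 [  3.9  69.9   7.3   0.5 104.4 -64.4] [0.946 0.18  0.211]
15 30 [ 62.  -13.7] [55.4 -1.6 31.   0. ] 2.8 [ -0.3  51.6   7.3  -1.1 123.8 -69.5] [0.838 0.104 0.504]
18 -30 [59.6 -9.6] [ 52.5   2.  -29.8   0. ] 0.0 [  2.6  91.    7.3   0.   81.7 -66. ] [ 0.967  0.156 -0.15 ]
18 0 [ 53.5 -10.3] [54.4  1.7  0.   0. ] 0.0 [  1.9  70.3   7.3   0.  102.4 -66.6] [0.961 0.145 0.203]
18 30 [ 56.5 -10.5] [50.1  0.5 28.3  0. ] 0.0 [  0.3  51.2   7.3   0.  121.6 -68.2] [0.846 0.117 0.509]
real	1m29.411s
user	1m23.521s
sys	0m0.189s
```

Call:
{"op": "step_arm", "data": {
  "moves": [
    {"claw":90,"tx":50,"ty":0.5,"tz":28.3,"roll":0},
    {"claw":90,"tx":50,"ty":0.5,"tz":28.3,"roll":0},
    {"claw":90,"tx":50,"ty":0.5,"tz":28.3,"roll":0},
    {"claw":90,"tx":50,"ty":0.5,"tz":28.3,"roll":0},
    {"claw":90,"tx":50,"ty":0.5,"tz":28.3,"roll":0},
    {"claw":90,"tx":50,"ty":0.5,"tz":28.3,"roll":0},
    {"claw":90,"tx":50,"ty":0.5,"tz":28.3,"roll":0},
    {"claw":90,"tx":50,"ty":0.5,"tz":28.3,"roll":0},
    {"claw":90,"tx":50,"ty":0.5,"tz":28.3,"roll":0},
    {"claw":90,"tx":50,"ty":0.5,"tz":28.3,"roll":0},
    {"claw":90,"tx":50,"ty":0.5,"tz":28.3,"roll":0},
    {"claw":90,"tx":50,"ty":0.5,"tz":28.3,"roll":0}
  ]
}}

```text
clock: 16.55
eef_pos: [0.801, 0.1544, 0.4932]
tcp_rot: [-80.8, 5.4, 69.1]
force: [0.2, -0.0, 0.7]
finger_gap: 0.0904
```

Call:
{"op": "step_arm", "data": {
  "moves": [
    {"claw":90,"tx":50,"ty":0.5,"tz":28.3,"roll":0},
    {"claw":90,"tx":50,"ty":0.5,"tz":28.3,"roll":0},
    {"claw":90,"tx":50,"ty":0.5,"tz":28.3,"roll":0},
    {"claw":90,"tx":0,"ty":0,"tz":0,"roll":0}
  ]
}}

```text
clock: 17.05
eef_pos: [0.821, 0.1333, 0.5027]
tcp_rot: [-85.1, 2.9, 68.7]
force: [-0.4, 0.2, -0.1]
finger_gap: 0.0901
```

```bash
cat > sim4.py <<'E'
from sim2 import *
s=arm.state();q=s["joint_positions"];print(s["clock"],s["joint_vel"].round(2),*info(q))
def tl(q): y=FK(q)[1][:,1];return y[:2]
for N in (2,3,4):
    f=lambda p:(p[0],p[1],p[0]*.566,0)
    o=least_squares(lambda p:tl(run([f(p)]*N,q)),[50,1],bounds=([5,-60],[62,60]),diff_step=.05,max_nfev=12)
    print(N,np.round(f(o.x),1),np.degrees(np.linalg.norm(o.fun)).round(3),*info(run([f(o.x)]*N,q)))
E
python3 sim4.py
```

```text
17.05 [0.75 0.27 0.25 0.15 0.49 0.22] [  1.7  51.7   7.3  -0.9 126.6 -67.4] [0.821 0.133 0.503] tilt 5.7 az -171.0 [-85.1   2.9  68.7]
2 [62.  60.  35.1  0. ] 0.688 [  7.5  51.7   7.3   0.5 121.6 -60.8] [0.826 0.224 0.502] tilt 0.7 az 150.0 [-89.3  -0.1  68.6]
3 [51.6  7.1 29.2  0. ] 0.0 [  1.4  51.1   7.3   0.  121.7 -67.2] [0.842 0.133 0.511] tilt 0.0 az 101.0 [-90.   -0.   68.6]
4 [38.8  5.3 21.9  0. ] 0.0 [  1.4  51.1   7.3   0.  121.7 -67.2] [0.842 0.133 0.511] tilt 0.0 az 29.0 [-90.   -0.   68.6]
```

Call:
{"op": "step_arm", "data": {
  "moves": [
    {"claw":90,"tx":51.6,"ty":7.1,"tz":29.2,"roll":0},
    {"claw":90,"tx":51.6,"ty":7.1,"tz":29.2,"roll":0},
    {"claw":90,"tx":51.6,"ty":7.1,"tz":29.2,"roll":0},
    {"claw":90,"tx":0,"ty":0,"tz":0,"roll":0}
  ]
}}

```text
clock: 17.55
eef_pos: [0.8419, 0.134, 0.5102]
tcp_rot: [-89.9, 0.1, 68.6]
force: [-0.0, 0.5, -0.4]
finger_gap: 0.0897
```

```bash
python3 -c "
from sim2 import *
s=arm.state();print(s['clock'],*info(s['joint_positions']),s['joint_vel'].round(2))"
```

```text
17.55 [  1.5  51.1   7.3  -0.  121.8 -67.2] [0.842 0.134 0.51 ] tilt 0.1 az -171.0 [-89.9   0.1  68.6] [-0.    0.22  0.17 -0.22  0.66  0.07]
```

Upright again (tilt 0.1°). I'll check the way back in the model before going.

```bash
python3 -c "
from sim2 import *
q=arm.state()['joint_positions']
q=run([(-27,-21,-18,-10.47)]*14,q,True)"
```

```text
(-27, -21, -18, -10.47) [  0.3  41.9  23.   -0.  115.2 -60.1] [0.823 0.117 0.497] tilt 0.1 az -179.0 [-89.9   0.1  60.4]
(-27, -21, -18, -10.47) [ -1.2  34.2  36.3   0.  109.6 -51.1] [0.796 0.096 0.479] tilt 0.1 az 171.0 [-89.9   0.1  49.9]
(-27, -21, -18, -10.47) [ -2.8  28.2  46.4   0.  105.5 -42.2] [0.769 0.075 0.461] tilt 0.1 az 160.0 [-89.9   0.1  39.4]
(-27, -21, -18, -10.47) [-4.500e+00  2.320e+01  5.480e+01  1.000e-01  1.021e+02 -3.350e+01] [0.742 0.054 0.443] tilt 0.1 az 150.0 [-89.9   0.1  29. ]
(-27, -21, -18, -10.47) [ -6.4  18.7  62.3   0.1  99.1 -24.9] [0.715 0.033 0.425] tilt 0.1 az 139.0 [-89.9   0.1  18.5]
(-27, -21, -18, -10.47) [ -8.4  14.7  69.    0.1  96.4 -16.5] [0.688 0.012 0.407] tilt 0.1 az 129.0 [-89.9   0.1   8. ]
(-27, -21, -18, -10.47) [-10.6  10.9  75.2   0.1  94.   -8.2] [ 0.661 -0.009  0.389] tilt 0.1 az 118.0 [-89.9   0.1  -2.4]
(-27, -21, -18, -10.47) [-12.9   7.4  80.9   0.1  91.8  -0. ] [ 0.634 -0.03   0.371] tilt 0.1 az 108.0 [-89.9   0.1 -12.9]
(-27, -21, -18, -10.47) [-15.5   4.1  86.3   0.1  89.7   7.9] [ 0.607 -0.051  0.353] tilt 0.1 az 97.0 [-89.9   0.1 -23.4]
(-27, -21, -18, -10.47) [-18.2   1.   91.3   0.1  87.8  15.6] [ 0.58  -0.072  0.335] tilt 0.1 az 87.0 [-89.9   0.1 -33.8]
(-27, -21, -18, -10.47) [-21.2  -1.9  96.    0.1  85.9  23.1] [ 0.553 -0.093  0.317] tilt 0.1 az 76.0 [-89.9   0.1 -44.3]
(-27, -21, -18, -10.47) [-2.430e+01 -4.600e+00  1.004e+02  1.000e-01  8.420e+01  3.040e+01] [ 0.526 -0.114  0.299] tilt 0.1 az 66.0 [-89.9   0.1 -54.8]
(-27, -21, -18, -10.47) [-2.780e+01 -7.000e+00  1.045e+02  1.000e-01  8.250e+01  3.750e+01] [ 0.499 -0.135  0.281] tilt 0.1 az 55.0 [-89.9   0.1 -65.3]
(-27, -21, -18, -10.47) [-3.140e+01 -9.300e+00  1.084e+02  1.000e-01  8.090e+01  4.430e+01] [ 0.472 -0.156  0.263] tilt 0.1 az 45.0 [-89.9   0.1 -75.7]
```

Call:
{"op": "step_arm", "data": {
  "moves": [
    {"claw":90,"tx":-27,"ty":-21,"tz":-18,"roll":-10.5},
    {"claw":90,"tx":-27,"ty":-21,"tz":-18,"roll":-10.5},
    {"claw":90,"tx":-27,"ty":-21,"tz":-18,"roll":-10.5},
    {"claw":90,"tx":-27,"ty":-21,"tz":-18,"roll":-10.5},
    {"claw":90,"tx":-27,"ty":-21,"tz":-18,"roll":-10.5},
    {"claw":90,"tx":-27,"ty":-21,"tz":-18,"roll":-10.5},
    {"claw":90,"tx":-27,"ty":-21,"tz":-18,"roll":-10.5},
    {"claw":90,"tx":-27,"ty":-21,"tz":-18,"roll":-10.5},
    {"claw":90,"tx":-27,"ty":-21,"tz":-18,"roll":-10.5},
    {"claw":90,"tx":-27,"ty":-21,"tz":-18,"roll":-10.5},
    {"claw":90,"tx":-27,"ty":-21,"tz":-18,"roll":-10.5},
    {"claw":90,"tx":-27,"ty":-21,"tz":-18,"roll":-10.5}
  ]
}}

```text
clock: 19.05
eef_pos: [0.5247, -0.1142, 0.2984]
tcp_rot: [-89.8, 0.1, -55.5]
force: [0.4, -0.6, 1.3]
finger_gap: 0.0901
```

Call:
{"op": "step_arm", "data": {
  "moves": [
    {"claw":90,"tx":-27,"ty":-21,"tz":-18,"roll":-10.5},
    {"claw":90,"tx":-20,"ty":-18,"tz":-10,"roll":-10.5},
    {"claw":90,"tx":0,"ty":0,"tz":0,"roll":-2},
    {"claw":90,"tx":0,"ty":0,"tz":0,"roll":0}
  ]
}}

```text
clock: 19.55
eef_pos: [0.4794, -0.1525, 0.2716]
tcp_rot: [-89.8, 0.1, -78.0]
force: [-0.1, 0.3, 0.0]
finger_gap: 0.0903
```

Run:
```python
from h import *
import pickle
st=arm.state();print(st["clock"],st["eef_pos"],st["tcp_rot"],st["joint_positions"])
a=arm.capture("wrist")[:,:,::-1];cv2.imwrite("pics/w8.png",a);pickle.dump(st,open("w8.pkl","wb"))
```

```text
19.55 [ 0.47935272 -0.15252565  0.27160531] [-8.97714727e+01  5.60566259e-02 -7.80233061e+01] [-30.69300932  -8.74066574 107.05828175   0.19825673  81.55239665
  47.30150616]
```

View pics/w8.png

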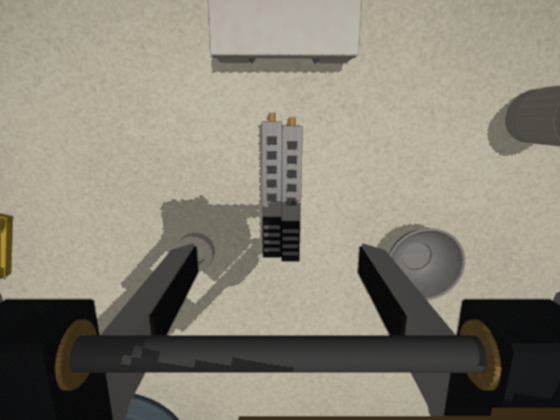

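Run:
```python
from h import *
crop("pics/w8.png","pics/c8.png",200,40,370,125,4)
crop("pics/w8.png","pics/c9.png",245,105,320,270,4)
a=cv2.imread("pics/c8.png");b=cv2.imread("pics/c9.png")
cv2.imwrite("pics/c8.png",a);print(a.shape,b.shape)
cv2.imwrite("pics/c9.png",b[:600] if b.shape[0]<=600 else cv2.resize(b,None,fx=.9,fy=.9))
```

```text
(340, 680, 3) (660, 300, 3)
```

View pics/c8.png

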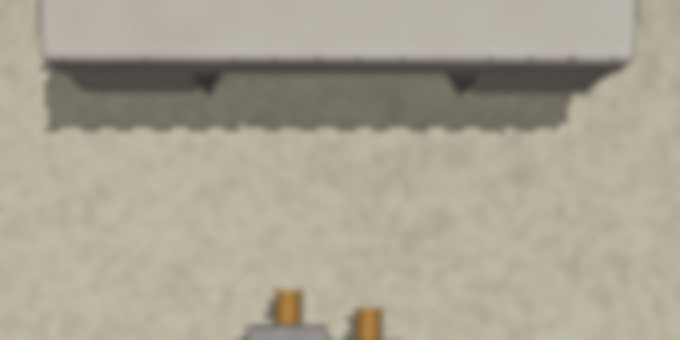

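View pics/c9.png

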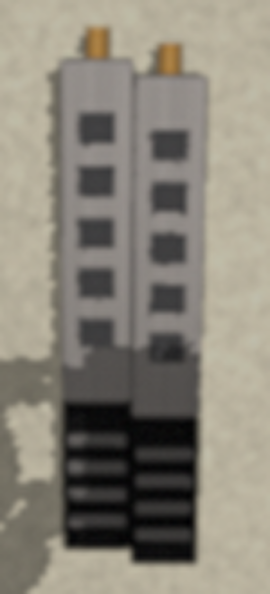

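Run:
```python
from h import *
import pickle
st=pickle.load(open("w8.pkl","rb"));C=cam("wrist",st)
h=np.radians(12);X=np.array([np.cos(h),np.sin(h)]);Y=np.array([-X[1],X[0]])
f=lambda u,v,z: ray(C,(u,v),z)[:2]
a,b=f(251.75,63.25,0),f(315.75,63,0);print("flare",a,b,np.linalg.norm(a-b))
c,d=f(211,55,.058),f(358,55,.058);print("deck",c,d,np.linalg.norm(c-d),"yaw",np.degrees(np.arctan2(*(c-d)[::-1]))-90)
M=(c+d)/2;M2=(a+b)/2;print("mouth",M,M2)
g=lambda x,y:f(245+x/3.6,105+y/3.6,.03)
for n,p in dict(LF=(62,62),LT=(66,546),SF=(132.5,68),ST=(131.5,550),RF=(206,76),RT=(196,560),Lspout=(97,28),Rspout=(170,44)).items():
    w=g(*p);print(n,w.round(4),"st frame",((w-M)@X).round(4),((w-M)@Y).round(4))
w=f(245+97/3.6,105+28/3.6,.015),f(245+170/3.6,105+44/3.6,.015);print("spout tips",[(((k-M)@X).round(4),((k-M)@Y).round(4)) for k in w])
```

```text
flare [ 0.60914715 -0.09344   ] [ 0.62513436 -0.16749818] 0.07576413748473754
deck [ 0.60086944 -0.05699879] [ 0.63201651 -0.20387975] 0.15014711963174845 yaw 11.972589357043816
mouth [ 0.61644298 -0.13043927] [ 0.61714076 -0.13046909]
LF [ 0.546  -0.1201] st frame -0.0667 0.0248
LT [ 0.3833 -0.1541] st frame -0.2329 0.0253
SF [ 0.5489 -0.1425] st frame -0.0686 0.0022
ST [ 0.3867 -0.1771] st frame -0.2345 0.0021
RF [ 0.5513 -0.1661] st frame -0.0711 -0.0213
RT [ 0.3877 -0.2004] st frame -0.2383 -0.0209
Lspout [ 0.5586 -0.1289] st frame -0.0563 0.0135
Rspout [ 0.5586 -0.1526] st frame -0.0612 -0.0097
spout tips [(np.float64(-0.0561), np.float64(0.0138)), (np.float64(-0.0611), np.float64(-0.0103))]
```

```bash
python3 -c "
from sim2 import *
q=arm.state()['joint_positions']
q=run([(-38,-10.5,-20,0)]*2+[(0,0,-45,0)]*4+[(0,0,-20,0)]*2,q,True)
print(q-LO,HI-q)"
```

```text
(-38, -10.5, -20, 0) [-34.2 -12.8 112.6   0.2  80.1  43.8] [ 0.442 -0.163  0.252] tilt 0.2 az 24.0 [-89.8   0.1 -78. ]
(-38, -10.5, -20, 0) [-38.2 -16.8 118.    0.2  78.8  39.7] [ 0.404 -0.173  0.232] tilt 0.2 az 24.0 [-89.8   0.1 -78. ]
(0, 0, -45, 0) [-38.2 -14.2 120.7   0.2  73.4  39.7] [ 0.404 -0.173  0.187] tilt 0.2 az 24.0 [-89.8   0.1 -78. ]
(0, 0, -45, 0) [-38.2 -10.8 122.8   0.2  67.8  39.7] [ 0.404 -0.173  0.142] tilt 0.2 az 24.0 [-89.8   0.1 -78. ]
(0, 0, -45, 0) [-38.2  -6.5 124.5   0.2  62.   39.6] [ 0.404 -0.173  0.097] tilt 0.2 az 24.0 [-89.8   0.1 -78. ]
(0, 0, -45, 0) [-38.2  -1.5 125.5   0.3  56.   39.6] [ 0.404 -0.173  0.052] tilt 0.2 az 24.0 [-89.8   0.1 -78. ]
(0, 0, -20, 0) [-38.2   0.9 125.7   0.3  53.3  39.6] [ 0.404 -0.173  0.032] tilt 0.2 az 24.0 [-89.8   0.1 -78. ]
(0, 0, -20, 0) [-38.2   3.5 125.8   0.3  50.5  39.6] [ 0.404 -0.173  0.012] tilt 0.2 az 24.0 [-89.8   0.1 -78. ]
[141.16969128  61.77881257 118.56236044  54.56069497  38.62988378
 196.63747461] [217.65030872 125.97118743  19.61763956 234.01930503 114.49011622
 117.46252539]
```

Call:
{"op": "step_arm", "data": {
  "moves": [
    {"claw":90,"tx":-38,"ty":-10.5,"tz":-20,"roll":0},
    {"claw":90,"tx":-38.5,"ty":-10.5,"tz":-20,"roll":0},
    {"claw":90,"tx":0,"ty":0,"tz":-45,"roll":0},
    {"claw":90,"tx":0,"ty":0,"tz":-45,"roll":0},
    {"claw":90,"tx":0,"ty":0,"tz":-45,"roll":0},
    {"claw":90,"tx":0,"ty":0,"tz":-45,"roll":0},
    {"claw":90,"tx":0,"ty":0,"tz":-25,"roll":0},
    {"claw":90,"tx":0,"ty":0,"tz":-11,"roll":0},
    {"claw":90,"tx":0,"ty":0,"tz":0,"roll":0}
  ]
}}

```text
clock: 20.72
eef_pos: [0.4027, -0.1736, 0.015]
tcp_rot: [-89.8, 0.1, -78.1]
force: [0.0, -0.1, -0.3]
finger_gap: 0.0899
```

Run:
```python
from h import *
import pickle
st=arm.state();print(st["clock"],st["eef_pos"],st["tcp_rot"],st["force"])
a=arm.capture("wrist")[:,:,::-1];cv2.imwrite("pics/w9.png",a);pickle.dump(st,open("w9.pkl","wb"))
```

```text
20.725 [ 0.40271487 -0.17364115  0.01499856] [-89.84256701   0.09843627 -78.06816876] [ 0.02312365 -0.05133195 -0.33025348]
```

View pics/w9.png

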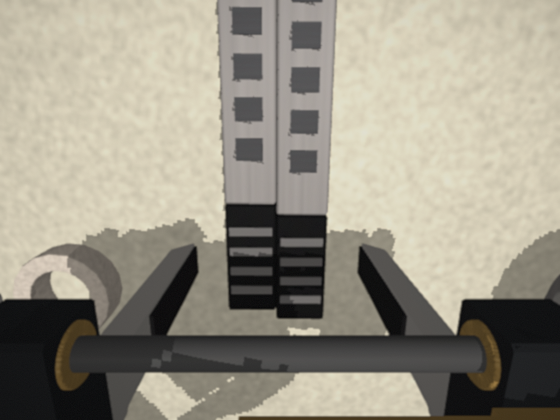

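Run:
```python
from h import *
import pickle
st=pickle.load(open("w9.pkl","rb"));C=cam("wrist",st);K,Rm,t=C
p=st["eef_pos"]
print(proj(C,np.array([p,p+[0,0,.015]])))
M=np.array([.6164,-.1304]);h=np.radians(12);X=np.array([np.cos(h),np.sin(h)]);Y=np.array([-X[1],X[0]])
for uv in [(253,308),(300,317),(250,205),(301,214)]:
    w=ray(C,uv,.03)[:2];print(uv,w,((w-M)@X).round(4),((w-M)@Y).round(4))
print("tcp st",(p[:2]-M)@X,(p[:2]-M)@Y)
```

```text
[[277.4157287  268.07414801]
 [277.33922391 281.11046835]]
(253, 308) [ 0.38589753 -0.16485758] -0.2326 0.0142
(300, 317) [ 0.38582916 -0.18878044] -0.2377 -0.0092
(250, 205) [ 0.43734241 -0.15359104] -0.18 0.0145
(301, 214) [ 0.43801235 -0.17727913] -0.1842 -0.0088
tcp st -0.21800593441633417 0.0021314084955245814
```

Call:
{"op": "step_arm", "data": {
  "moves": [
    {"claw":65,"tx":0,"ty":0,"tz":0,"roll":0},
    {"claw":52,"tx":0,"ty":0,"tz":0,"roll":0},
    {"claw":40,"tx":0,"ty":0,"tz":0,"roll":0},
    {"claw":40,"tx":0,"ty":0,"tz":0,"roll":0},
    {"claw":40,"tx":0,"ty":0,"tz":0,"roll":0}
  ],
  "force": 35
}}

```text
clock: 21.4
eef_pos: [0.4021, -0.1736, 0.0149]
tcp_rot: [-89.8, 0.1, -78.1]
force: [-0.6, 1.0, 1.5]
finger_gap: 0.0473
```

Call:
{"op": "step_arm", "data": {
  "moves": [
    {"claw":40,"tx":10.2,"ty":0.1,"tz":0,"roll":0},
    {"claw":40,"tx":19.8,"ty":3.2,"tz":0,"roll":0},
    {"claw":40,"tx":14.7,"ty":3.1,"tz":0,"roll":0},
    {"claw":40,"tx":0,"ty":0,"tz":0,"roll":0}
  ]
}}

```text
clock: 21.9
eef_pos: [0.4483, -0.1673, 0.015]
tcp_rot: [-89.7, 0.0, -78.1]
force: [2.0, 0.6, 1.0]
finger_gap: 0.0477
```

Run:
```python
from h import *
import pickle
st=arm.state();print(st["clock"],st["eef_pos"],st["tcp_rot"],st["force"],st["finger_gap"])
M=np.array([.6164,-.1304]);h=np.radians(12);X=np.array([np.cos(h),np.sin(h)]);Y=np.array([-X[1],X[0]])
p=st["eef_pos"];print("tcp st",(p[:2]-M)@X,(p[:2]-M)@Y)
a=arm.capture("wrist")[:,:,::-1];cv2.imwrite("pics/w10.png",a);pickle.dump(st,open("w10.pkl","wb"))
```

```text
21.9 [ 0.4482689  -0.16729547  0.01495548] [-8.97362044e+01  4.60070862e-02 -7.81099961e+01] [2.04832505 0.61388432 1.02573177] 0.047718484990206866
tcp st -0.1721280290623286 -0.0011327933403827632
```

View pics/w10.png

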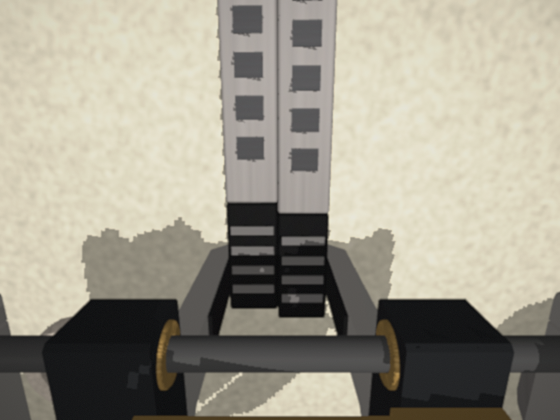

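Call:
{"op": "step_arm", "data": {
  "moves": [
    {"claw":40,"tx":9.6,"ty":3.1,"tz":0,"roll":0},
    {"claw":40,"tx":9.8,"ty":2.1,"tz":0,"roll":0},
    {"claw":40,"tx":9.8,"ty":2.1,"tz":0,"roll":0}
  ]
}}

```text
clock: 22.32
eef_pos: [0.4753, -0.1601, 0.0149]
tcp_rot: [-90.0, 0.1, -78.1]
force: [-5.3, -1.3, 5.1]
finger_gap: 0.0477
```

Call:
{"op": "step_arm", "data": {
  "moves": [
    {"claw":40,"tx":9.8,"ty":2.1,"tz":0,"roll":0},
    {"claw":40,"tx":9.8,"ty":2.1,"tz":0,"roll":0},
    {"claw":40,"tx":9.8,"ty":2.1,"tz":0,"roll":0}
  ]
}}

```text
clock: 22.7
eef_pos: [0.5047, -0.1538, 0.015]
tcp_rot: [-90.0, 0.1, -78.1]
force: [-5.3, -0.7, 6.1]
finger_gap: 0.0478
```

Call:
{"op": "step_arm", "data": {
  "moves": [
    {"claw":40,"tx":9.8,"ty":2.1,"tz":0,"roll":0},
    {"claw":40,"tx":9.8,"ty":2.1,"tz":0,"roll":0},
    {"claw":40,"tx":9.8,"ty":2.1,"tz":0,"roll":0},
    {"claw":40,"tx":9.8,"ty":2.1,"tz":0,"roll":0}
  ]
}}

```text
clock: 23.2
eef_pos: [0.5438, -0.1455, 0.0149]
tcp_rot: [-90.0, 0.1, -78.1]
force: [-5.3, -0.5, 4.9]
finger_gap: 0.0477
```

Call:
{"op": "step_arm", "data": {
  "moves": [
    {"claw":40,"tx":7.8,"ty":1.7,"tz":0,"roll":0},
    {"claw":40,"tx":4.9,"ty":1,"tz":0,"roll":0},
    {"claw":40,"tx":0,"ty":0,"tz":0,"roll":0}
  ]
}}

```text
clock: 23.58
eef_pos: [0.5575, -0.1426, 0.015]
tcp_rot: [-89.8, 0.1, -78.1]
force: [-0.6, -0.4, 2.9]
finger_gap: 0.0479
```

Run:
```python
from h import *
import pickle
st=arm.state();print(st["clock"],st["eef_pos"],st["tcp_rot"],st["force"],st["finger_gap"])
M=np.array([.6164,-.1304]);h=np.radians(12);X=np.array([np.cos(h),np.sin(h)]);Y=np.array([-X[1],X[0]])
p=st["eef_pos"];print("tcp st",(p[:2]-M)@X,(p[:2]-M)@Y)
a=arm.capture("wrist")[:,:,::-1];cv2.imwrite("pics/w11.png",a);pickle.dump(st,open("w11.pkl","wb"))
```

```text
23.575 [ 0.55752941 -0.14263551  0.01495734] [-8.98184121e+01  8.82280433e-02 -7.81424764e+01] [-0.56900406 -0.4008175   2.94910344] 0.047857830946286
tcp st -0.06012803104600377 0.00027175269630005266
```

View pics/w11.png

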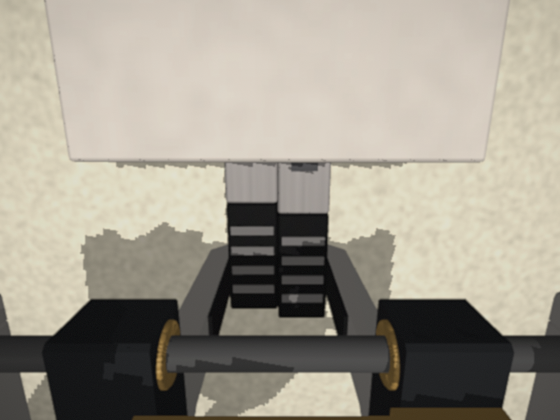

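Call:
{"op": "step_arm", "data": {
  "moves": [
    {"claw":40,"tx":3.9,"ty":0.8,"tz":0,"roll":0},
    {"claw":40,"tx":3.9,"ty":0.8,"tz":0,"roll":0},
    {"claw":40,"tx":3.9,"ty":0.8,"tz":0,"roll":0}
  ]
}}

```text
clock: 24.0
eef_pos: [0.5668, -0.1407, 0.0149]
tcp_rot: [-90.2, 0.1, -78.1]
force: [-11.5, -2.5, 10.5]
finger_gap: 0.0479
```

Call:
{"op": "step_arm", "data": {
  "moves": [
    {"claw":40,"tx":3.9,"ty":0.8,"tz":0,"roll":0},
    {"claw":40,"tx":2.9,"ty":0.6,"tz":0,"roll":0}
  ]
}}

```text
clock: 24.25
eef_pos: [0.5736, -0.1393, 0.0149]
tcp_rot: [-90.2, 0.1, -78.1]
force: [-12.4, -2.7, 11.7]
finger_gap: 0.0475
```

Call:
{"op": "step_arm", "data": {
  "moves": [
    {"claw":40,"tx":2,"ty":0.4,"tz":0,"roll":0}
  ]
}}

```text
clock: 24.38
eef_pos: [0.5756, -0.1389, 0.0149]
tcp_rot: [-90.2, 0.1, -78.1]
force: [-11.9, -3.5, 10.9]
finger_gap: 0.0477
```

Call:
{"op": "step_arm", "data": {
  "moves": [
    {"claw":40,"tx":2,"ty":0.4,"tz":0,"roll":0}
  ]
}}

```text
clock: 24.5
eef_pos: [0.5775, -0.1385, 0.0149]
tcp_rot: [-90.2, 0.1, -78.1]
force: [-11.8, -1.4, 11.3]
finger_gap: 0.0477
```

Call:
{"op": "step_arm", "data": {
  "moves": [
    {"claw":40,"tx":2,"ty":0.4,"tz":0,"roll":0}
  ]
}}

```text
clock: 24.62
eef_pos: [0.5794, -0.1381, 0.0149]
tcp_rot: [-90.2, 0.2, -78.1]
force: [-15.6, -4.1, 13.2]
finger_gap: 0.0475
```

Call:
{"op": "step_arm", "data": {
  "moves": [
    {"claw":40,"tx":1.5,"ty":0.3,"tz":0,"roll":0}
  ]
}}

```text
clock: 24.75
eef_pos: [0.5797, -0.138, 0.0148]
tcp_rot: [-90.4, 0.2, -78.0]
force: [-17.7, -4.3, 16.1]
finger_gap: 0.0476
```

Call:
{"op": "step_arm", "data": {
  "moves": [
    {"claw":40,"tx":1,"ty":0.2,"tz":0,"roll":0}
  ]
}}

```text
clock: 24.88
eef_pos: [0.58, -0.1379, 0.0147]
tcp_rot: [-90.5, 0.2, -78.0]
force: [-20.9, -5.1, 17.1]
finger_gap: 0.0481
```

Call:
{"op": "step_arm", "data": {
  "moves": [
    {"claw":40,"tx":-1.5,"ty":-0.3,"tz":0,"roll":0},
    {"claw":60,"tx":0,"ty":0,"tz":0,"roll":0},
    {"claw":72,"tx":0,"ty":0,"tz":0,"roll":0},
    {"claw":72,"tx":0,"ty":0,"tz":10,"roll":0},
    {"claw":72,"tx":0,"ty":0,"tz":40,"roll":0},
    {"claw":72,"tx":-24.4,"ty":-5.2,"tz":5,"roll":0},
    {"claw":40,"tx":-24.4,"ty":-5.2,"tz":0,"roll":0},
    {"claw":12,"tx":0,"ty":0,"tz":0,"roll":0},
    {"claw":12,"tx":0,"ty":0,"tz":0,"roll":0}
  ]
}}

```text
clock: 26.0
eef_pos: [0.535, -0.1479, 0.0704]
tcp_rot: [-89.8, 0.1, -78.1]
force: [-0.4, 0.5, -1.1]
finger_gap: 0.0456
```

Run:
```python
from h import *
import pickle
st=arm.state();print(st["clock"],st["eef_pos"],st["tcp_rot"],st["force"],st["finger_gap"])
M=np.array([.6164,-.1304]);h=np.radians(12);X=np.array([np.cos(h),np.sin(h)]);Y=np.array([-X[1],X[0]])
p=st["eef_pos"];print("tcp st",(p[:2]-M)@X,(p[:2]-M)@Y)
a=arm.capture("wrist")[:,:,::-1];cv2.imwrite("pics/w12.png",a);pickle.dump(st,open("w12.pkl","wb"))
```

```text
26.0 [ 0.53499173 -0.14792875  0.07039162] [-8.97713044e+01  5.10120037e-02 -7.81423787e+01] [-0.35217488  0.45437624 -1.06689161] 0.04563584043023891
tcp st -0.08327373950958389 -0.0002199758478710769
```

View pics/w12.png

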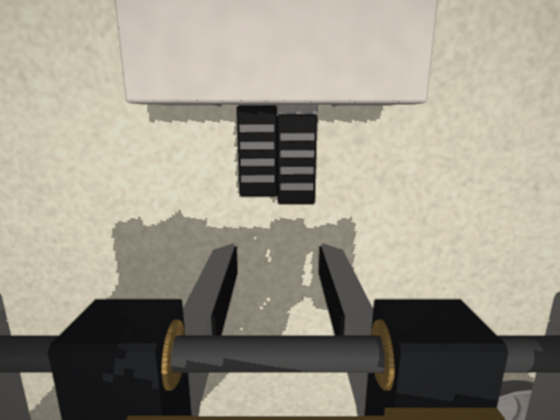

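Call:
{"op": "step_arm", "data": {
  "moves": [
    {"claw":12,"tx":-4,"ty":-0.8,"tz":0,"roll":0},
    {"claw":12,"tx":0,"ty":0,"tz":0,"roll":0},
    {"claw":12,"tx":0,"ty":0,"tz":-25,"roll":0},
    {"claw":12,"tx":0,"ty":0,"tz":-22,"roll":0},
    {"claw":12,"tx":0,"ty":0,"tz":-7,"roll":0},
    {"claw":12,"tx":0,"ty":0,"tz":0,"roll":0}
  ]
}}

```text
clock: 26.8
eef_pos: [0.5301, -0.1486, 0.0157]
tcp_rot: [-89.9, 0.1, -78.1]
force: [0.4, 0.2, 0.6]
finger_gap: 0.012
```

Run:
```python
from h import *
import pickle
st=arm.state();print(st["clock"],st["eef_pos"],st["tcp_rot"],st["force"],st["finger_gap"])
M=np.array([.6164,-.1304]);h=np.radians(12);X=np.array([np.cos(h),np.sin(h)]);Y=np.array([-X[1],X[0]])
p=st["eef_pos"];print("tcp st",(p[:2]-M)@X,(p[:2]-M)@Y)
a=arm.capture("wrist")[:,:,::-1];cv2.imwrite("pics/w13.png",a);C=cam("wrist",st)
C2=cam("wrist",pickle.load(open("w12.pkl","rb")))
for uv in [(258,196),(296,203.5)]: w=ray(C2,uv,.03)[:2]-M;print(w@X,w@Y)
```

```text
26.8 [ 0.53008777 -0.14858596  0.01573572] [-89.86214552   0.10913945 -78.13854573] [0.44065998 0.15102688 0.55081791] 0.011993554660565646
tcp st -0.08820717023782922 0.00015677171336523897
-0.0533845014640717 0.011763311489090584
-0.058201142280714595 -0.011760199107960978
```

View pics/w13.png

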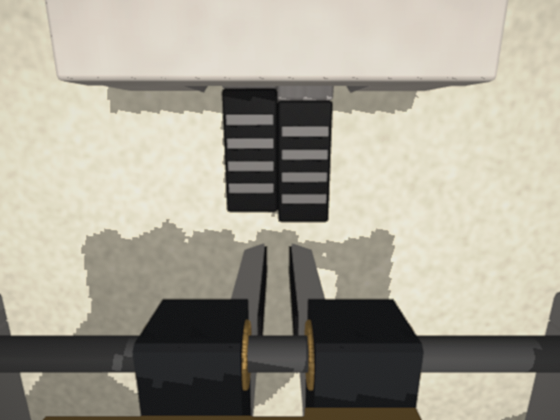

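The image shows the left grip ending at v=211 and the right at v=221, so the right one is about 5 mm short. The two fingers stand one behind each. I'll push forward.

Call:
{"op": "step_arm", "data": {
  "moves": [
    {"claw":12,"tx":9.8,"ty":2.1,"tz":0,"roll":0},
    {"claw":12,"tx":5.9,"ty":1.2,"tz":0,"roll":0},
    {"claw":12,"tx":2.9,"ty":0.6,"tz":0,"roll":0},
    {"claw":12,"tx":2.9,"ty":0.6,"tz":0,"roll":0}
  ]
}}

```text
clock: 27.35
eef_pos: [0.5516, -0.1442, 0.016]
tcp_rot: [-89.9, 0.1, -78.1]
force: [-2.6, -1.2, 1.0]
finger_gap: 0.0121
```

Call:
{"op": "step_arm", "data": {
  "moves": [
    {"claw":12,"tx":2,"ty":0.4,"tz":0,"roll":0}
  ]
}}

```text
clock: 27.48
eef_pos: [0.5535, -0.1437, 0.0158]
tcp_rot: [-89.9, 0.1, -78.1]
force: [-2.1, -0.5, 0.1]
finger_gap: 0.0121
```

Call:
{"op": "step_arm", "data": {
  "moves": [
    {"claw":12,"tx":2,"ty":0.4,"tz":0,"roll":0}
  ]
}}

```text
clock: 27.6
eef_pos: [0.5541, -0.1435, 0.0158]
tcp_rot: [-90.1, 0.1, -78.1]
force: [-11.7, -2.7, 8.1]
finger_gap: 0.0119
```

Call:
{"op": "step_arm", "data": {
  "moves": [
    {"claw":12,"tx":1.5,"ty":0.3,"tz":0,"roll":0}
  ]
}}

```text
clock: 27.72
eef_pos: [0.5542, -0.1435, 0.0158]
tcp_rot: [-90.3, 0.2, -78.1]
force: [-16.7, -4.1, 13.8]
finger_gap: 0.0118
```

Call:
{"op": "step_arm", "data": {
  "moves": [
    {"claw":12,"tx":1.5,"ty":0.3,"tz":0,"roll":0},
    {"claw":12,"tx":0,"ty":0,"tz":0,"roll":0}
  ]
}}

```text
clock: 27.98
eef_pos: [0.5542, -0.1435, 0.0158]
tcp_rot: [-90.5, 0.2, -78.0]
force: [-19.1, -5.6, 14.9]
finger_gap: 0.0121
```

Run:
```python
from h import *
st=arm.state();print(st["clock"],st["eef_pos"],st["force"],st["ft_torque"])
a=arm.capture("wrist")[:,:,::-1];cv2.imwrite("pics/w14.png",a)
cv2.imwrite("pics/c14.png",cv2.resize(a[70:260,190:370],None,fx=3,fy=3))
```

```text
27.975 [ 0.55424693 -0.14349274  0.01580839] [-19.07844496  -5.55332882  14.87808221] [-0.80588454  3.34268196  0.00605468]
```

View pics/c14.png

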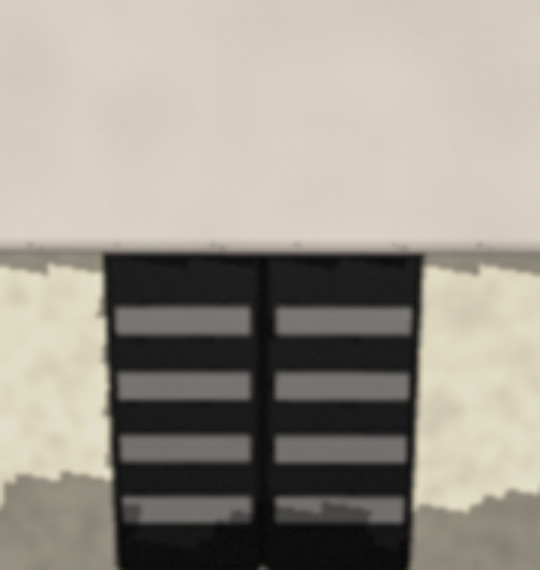

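Both grips are now flush, with the rib rows level at v≈321 in the crop, and the load is evenly shared (twist about z ≈ 0). I'll back off, rise, and check the pin.

Call:
{"op": "step_arm", "data": {
  "moves": [
    {"claw":12,"tx":-9.8,"ty":-2.1,"tz":0,"roll":0},
    {"claw":12,"tx":-19.6,"ty":-4.2,"tz":0,"roll":0},
    {"claw":12,"tx":0,"ty":0,"tz":50,"roll":0},
    {"claw":12,"tx":0,"ty":0,"tz":55,"roll":0},
    {"claw":12,"tx":15,"ty":3,"tz":60,"roll":0},
    {"claw":12,"tx":30,"ty":6,"tz":60,"roll":0},
    {"claw":12,"tx":35,"ty":8,"tz":0,"roll":0},
    {"claw":12,"tx":0,"ty":0,"tz":0,"roll":0}
  ]
}}

```text
clock: 29.02
eef_pos: [0.6086, -0.1319, 0.237]
tcp_rot: [-89.7, 0.1, -78.1]
force: [-0.3, 0.2, 0.5]
finger_gap: 0.0117
```

Run:
```python
from h import *
import pickle
st=arm.state();print(st["clock"],st["eef_pos"],st["tcp_rot"],st["force"])
a=arm.capture("wrist")[:,:,::-1].copy();s=arm.capture("scene")[:,:,::-1].copy();cv2.imwrite("pics/w15.png",a);cv2.imwrite("pics/s15.png",s);pickle.dump(st,open("w15.pkl","wb"))
```

```text
29.025 [ 0.60862172 -0.13192833  0.23699256] [-8.97295971e+01  5.95499420e-02 -7.80546882e+01] [-0.30405291  0.23229223  0.50578804]
```

View pics/w15.png

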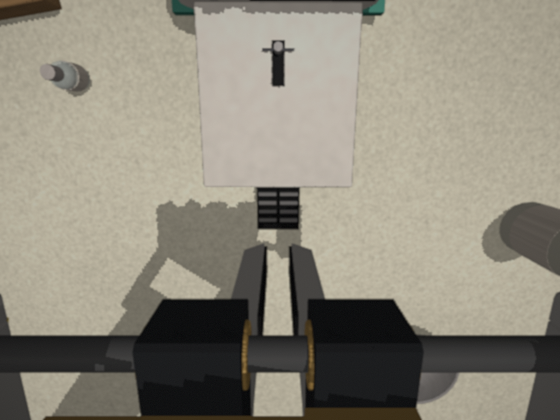

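View pics/s15.png

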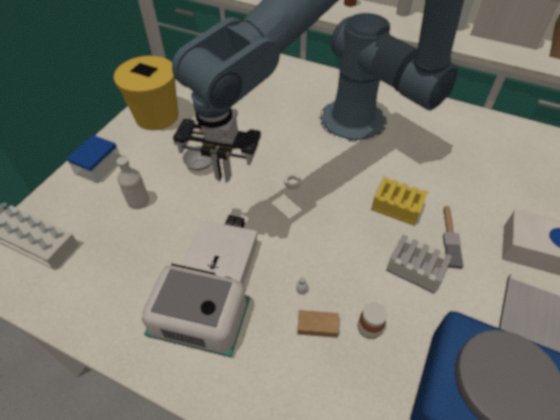

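Run:
```python
from h import *
import pickle
st=pickle.load(open("w15.pkl","rb"));C=cam("wrist",st)
crop("pics/w15.png","pics/c15.png",240,30,320,100,8)
M=np.array([.6164,-.1304]);h=np.radians(12);X=np.array([np.cos(h),np.sin(h)]);Y=np.array([-X[1],X[0]])
for n,uv,z in [("pin",(278,47),.074),("line",(264,49.5),.058),("line",(293,49.5),.058),("tailL",(268,228.5),.03),("tailR",(289,228.5),.03),("front",(278,186),.058)]:
    w=ray(C,uv,z)[:2]-M;print(n,(w@X).round(4),(w@Y).round(4))
```

```text
pin 0.1291 -0.0002
line 0.1299 0.0127
line 0.1299 -0.0141
tailL -0.053 0.0113
tailR -0.053 -0.0127
front 0.0017 -0.0002
```

View pics/c15.png

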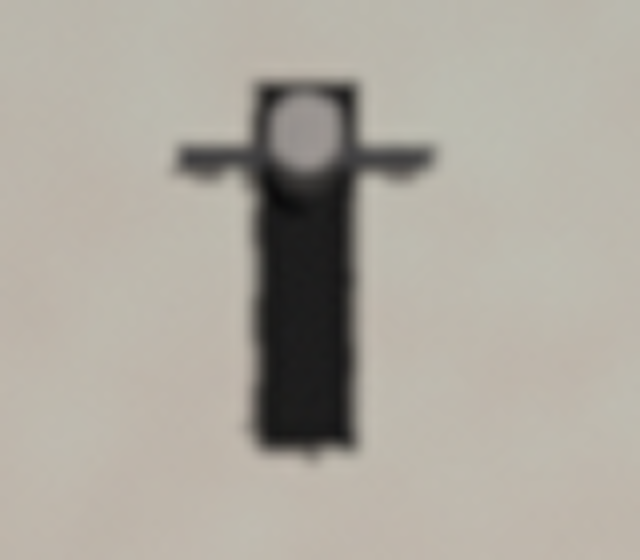

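```bash
python3 -c "
from bench import arm
print(arm.finish_job())"
```

```text
the job is handed in; nothing more can be done
None
```

I drew both cassettes out of the bay in one grasp by their noses and set them down side by side on the open counter, nose tips about 55 to 60 mm short of the slot. I let go, gripped them again by the grips and slid both nose first into the slot. The right cassette was about 5 mm behind, so I pushed both grip ends forward with the two fingertips until they hit the hard stop at about 20 N. The job was handed in at about 29 s with the arm clear.

**Last checks**
- **Seal pin:** it stands at the cross line, about 1 mm apart as measured, which is within the camera's accuracy.
- **Cassettes:** both grip ends are flush, 53 mm in front of the measured mouth, or 54.7 mm with the front edge as seen in the last image. About 55 mm was expected.
- **Other things on the counter:** in the last scene picture they look where they were. I judged that by eye and did not measure it.

**One mishap:** after setting the cassettes down I turned the wrist the wrong way. The last joint ran to the end of its allowed range (-157.05° of -157.13°), and the arm swung aside through the air with the tool tilted 27°. The pictures and the force reading showed no contact. I brought the tool upright again before carrying on.

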